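# Pack the thread case and pin its lid back on

### The job

The lid of the wooden thread case has come off: pack every thread spool that stands on the bench into the case and lay the lid on it, with the lid's hinge knuckles between those of the case. The loose hinge pin is in one of the three lidded tins; find it and slide it through all the knuckles until its cross-bar is fully home, then swing the lid up on its pin by a good 30 degrees and close it again to prove the hinge. Leave the case shut with the spools inside, and every tin with a lid properly on.

Things in the scene. Friction and masses are not known exactly. Their poses are not given: they have to be found in the camera images.
- case: thread case: open wooden box 140 (x) x 200 (y) x 78 mm high, walls and floor 8 mm thick, fixed. Origin: middle of its underside, z up. Its hinge side is -x, towards the robot: there three steel knuckles (tubes 14 mm long, 20 mm outside, bore 13 mm) stand in line along y at y = -36, 0, 36 mm, their axis 86 mm from the case's middle and 78 mm up, level with the rim. (The mat is z = 0; bare bench, to the right of y = -0.13, is 5.5 mm lower)
- hinge_left (a point): on the hinge axis at the outer end face of the knuckle row, +y end (y = 43 mm of the case); axes as the case. The pin may enter from either end
- hinge_right (a point): the same at the -y end (y = -43 mm of the case)
- lid_handle (a point): middle of the handle bar of the case's lid; axes as the lid, whose knuckles are on its -x side. Lid 140 x 200 x 9 mm, 350 g; round bar 12 mm thick, 92 long (y), 22 mm free under it, so it can turn in a light grip. This point is 37 mm above the panel's underside: 49 mm over what the lid stands on, and above the case's middle, 115 mm up, when seated. Cleats under it, 12 mm deep, fit in the case with 2.5 mm play
- lid_hinge (a point): middle of the lid's own hinge axis: 86 mm to -x from the bar's middle, level with the panel's underside; axes as the lid. The lid's two knuckles, like the case's, stand at y = -18 and 18 mm and drop into the gaps between the case's knuckles (gaps 22 mm wide, 14 mm knuckles); the lid turns about the case's hinge axis once pinned
- pin_mid (a point): loose hinge pin, 90 g, at first lying flat in one of the tins: steel rod 10 mm thick with a cross-bar 10 mm thick and 26 mm long (a T) at one end. Point: on the axis, mid-way from cross-bar to tip. x runs along the rod to the tip at x = 50 mm (last 12 mm tapered); the cross-bar lies along y at x = -60 to -50 mm
- pin_neck (a point): where the pin's rod meets its cross-bar (x = -50 mm of the pin). With the pin home the cross-bar bears on the end knuckle, this point is at hinge_left or hinge_right, and the tip stands out 14 mm at the other end
- tin_a: a closed flat tin, one of three alike, loose, 300 g: 136 mm (x) by 86 mm (y), 38 mm high, walls and floor 3 mm. Origin: middle of its underside, z up
- tin_b: a closed flat tin, one of three alike, loose, 300 g: 136 mm (x) by 86 mm (y), 38 mm high, walls and floor 3 mm. Origin: middle of its underside, z up
- tin_c: a closed flat tin, one of three alike, loose, 300 g: 136 mm (x) by 86 mm (y), 38 mm high, walls and floor 3 mm. Origin: middle of its underside, z up
- knob_a (a point): middle of the knob of the loose lid that is on tin_a at first (lids are alike and fit any tin); axes as the lid. Round knob 22 mm thick, 24 mm high. Lid 145 x 95 mm, 100 g, its 10 mm skirt goes over the tin's rim with 2 mm play. This point is 14 mm above the lid's top, 55 mm above the tin's underside when on a tin, 27 mm over the bench when laid there
- knob_b (a point): middle of the knob of the loose lid that is on tin_b at first (lids are alike and fit any tin); axes as the lid. Round knob 22 mm thick, 24 mm high. Lid 145 x 95 mm, 100 g, its 10 mm skirt goes over the tin's rim with 2 mm play. This point is 14 mm above the lid's top, 55 mm above the tin's underside when on a tin, 27 mm over the bench when laid there
- knob_c (a point): middle of the knob of the loose lid that is on tin_c at first (lids are alike and fit any tin); axes as the lid. Round knob 22 mm thick, 24 mm high. Lid 145 x 95 mm, 100 g, its 10 mm skirt goes over the tin's rim with 2 mm play. This point is 14 mm above the lid's top, 55 mm above the tin's underside when on a tin, 27 mm over the bench when laid there
- spool_1_mid (a point): a thread spool, 60 g, standing at the start: 43 mm across its flanges (6 mm thick), 36 mm across the thread, 54 mm tall. Point: its centre, z along its axis. May be absent
- spool_2_mid (a point): a thread spool, 60 g, standing at the start: 43 mm across its flanges (6 mm thick), 36 mm across the thread, 54 mm tall. Point: its centre, z along its axis. May be absent
- spool_3_mid (a point): a thread spool, 60 g, standing at the start: 43 mm across its flanges (6 mm thick), 36 mm across the thread, 54 mm tall. Point: its centre, z along its axis. May be absent
There are look-alikes about, which are no part of the job. What is shaped like the part that bears spool_3_mid but turquoise is not meant.

How it is judged:
On the way, in this order (a step that is already met when the one before it is completed fails the run):
1. the lid is seated on the case and the pin is home through all five knuckles ((distance between pin_neck and hinge_left below 0.007 m or distance between pin_neck and hinge_right below 0.007 m) and angle between the x axis of pin_mid and the y axis of case, either way round below 0.1 rad and angle between lid_handle's own z axis and vertical below 0.04 rad and z of lid_handle in the frame of case between 0.112 and 0.118 m and x of lid_handle in the frame of case between -0.006 and 0.006 m and y of lid_handle in the frame of case between -0.008 and 0.008 m), for 0.2 s.
2. the lid has been swung up at least 0.4 rad on its pin ((distance between pin_neck and hinge_left below 0.012 m or distance between pin_neck and hinge_right below 0.012 m) and angle between the x axis of pin_mid and the y axis of case, either way round below 0.1 rad and angle between lid_handle's own z axis and vertical above 0.4 rad), for 0.1 s.
At the end, for the whole second after the job is handed in: lid shut on the case (handle within 6 to 8 mm of centre, 3 mm in height, level), pin home (neck within 7 mm of an end of the knuckle stack, rod in line), every spool present inside the case, a lid seated on each tin (knob within 6 mm of its middle) (all of step 1 and x of spool_1_mid in the frame of case between -0.05 and 0.05 m and y of spool_1_mid in the frame of case between -0.08 and 0.08 m and z of each of spool_1_mid, spool_2_mid, spool_3_mid in the frame of case below 0.05 m and x of spool_2_mid in the frame of case between -0.05 and 0.05 m and y of spool_2_mid in the frame of case between -0.08 and 0.08 m and x of spool_3_mid in the frame of case between -0.05 and 0.05 m and y of spool_3_mid in the frame of case between -0.08 and 0.08 m and ((horizontal distance between knob_a and tin_a below 0.006 m and z of knob_a in the frame of tin_a below 0.058 m and angle between knob_a's own z axis and vertical below 0.05 rad) or (horizontal distance between knob_b and tin_a below 0.006 m and z of knob_b in the frame of tin_a below 0.058 m and angle between knob_b's own z axis and vertical below 0.05 rad) or (horizontal distance between knob_c and tin_a below 0.006 m and z of knob_c in the frame of tin_a below 0.058 m and angle between knob_c's own z axis and vertical below 0.05 rad)) and ((horizontal distance between knob_a and tin_b below 0.006 m and z of knob_a in the frame of tin_b below 0.058 m and angle between knob_a's own z axis and vertical below 0.05 rad) or (horizontal distance between knob_b and tin_b below 0.006 m and z of knob_b in the frame of tin_b below 0.058 m and angle between knob_b's own z axis and vertical below 0.05 rad) or (horizontal distance between knob_c and tin_b below 0.006 m and z of knob_c in the frame of tin_b below 0.058 m and angle between knob_c's own z axis and vertical below 0.05 rad)) and ((horizontal distance between knob_a and tin_c below 0.006 m and z of knob_a in the frame of tin_c below 0.058 m and angle between knob_a's own z axis and vertical below 0.05 rad) or (horizontal distance between knob_b and tin_c below 0.006 m and z of knob_b in the frame of tin_c below 0.058 m and angle between knob_b's own z axis and vertical below 0.05 rad) or (horizontal distance between knob_c and tin_c below 0.006 m and z of knob_c in the frame of tin_c below 0.058 m and angle between knob_c's own z axis and vertical below 0.05 rad))); the robot touches nothing.
Of spool_1, spool_2, spool_3 only 2 to 3 are there at a start; the rules pass over those that are not, and their reading is None.
At some moment in a run one of spool_1, spool_2, spool_3 may be knocked a few centimetres aside while the robot is not near it.
It also fails if it takes over 210 s, if anything falls off the work surface, if the arm or the gripper's body presses on something with over 40 N, if the wrist force passes 120 N, or if a joint passes its speed limit or range.

### The arm

A 7-joint arm with a two-finger parallel gripper is mounted at the origin on a cart in front of the work surface, level with it; the furniture and walls round the work are solid. World frame = base frame: x ahead of the robot, y to its left, z up, the work surface at z = 0. Lengths are in m, angles in rad, forces in N, time in s.
With the tool pointing down it reaches from about 0.35 to 0.9 m from the base axis. Payload 19.9 kg.
Tool frame: the origin (TCP) lies between the finger pads; the fingertips stand 25 mm ahead of it and the grasp point (between the pads) lies 6 mm ahead of it; z points along the fingers, y is the line along which they close (so a half turn about z gives the same grasp; the last joint's range is limited). The gripper opens to 94 mm and grips with 3 to 60 N. Pads are 16 mm wide; open, the fingers measure 119 mm over their backs; the gripper's body (75 mm by 177 mm) begins 78 mm behind the grasp point.
Start: joints at [1.099, 0.417, -0.01, 1.614, 0.005, 1.111, -0.053], TCP at [0.261, -0.568, 0.23] pointing down, gripper open.
Joint ranges: [-2.81, 2.81], [-0.39, 2.02], [-1.27, 1.25], [0.06, 2.57], [-1.19, 4.33], [0.19, 2], [-2.82, 2.82]. Speed limits (rad/s): [1.89, 1.89, 2.39, 2.39, 3.01, 3.01, 3.01].

### API

Orientations are given as a unit quaternion [w, x, y, z].
In Python, from bench import observe, snapshot, job_done gives the robot as it stands.
- The arm moves only by the tool apply_moves, never from a script. Its argument "commands" is a list of rows, each a list of 3 entries, a list of its own where there are three numbers: the shift along the world's x, y, z in m, then the turn about the world's z in rad, then the opening, from -1 (shut) to 1 (fully open). A call has 1 to 8 rows; each row shifts and turns the commanded pose from where the row before left it; what a row does not reach is not made up. A row lasts 1/10 s, in which the tool goes at most 50 mm and 8.59 degrees, less where a joint would pass 70% of its speed; a pose out of reach is approached as far as the arm can. A call with a gripper value outside its range is refused whole. The fingers move at their own pace and stop on an object; "grip_force" is the grip in N (left out, the last holds). Time passes only in rows, so rows that do not move let the fingers close. It gives the time, the measured TCP pose, the force, the opening and the grip force at its end, in the units of the state.
- observe(): the state, without advancing time (a new reading comes with each control period).
- snapshot(name): name is "side" or "top"; returns a dict with "image" (384x512x3 uint8, red, green, blue), "vertical_fov" (degrees; the focal length in pixels is half the picture's height over the tangent of half this angle, whatever the lens; pixels are square), "cx", "cy" (the principal point, pixels), "camera_from_world" (4x4, takes a point from world to camera coordinates). Camera axes: x right, y down, z forward; pixel columns grow to the right and rows downward; lengths in m; the calibration is good to about 2 mm. A picture is of the moment at which its call begins. There is no depth.
- job_done(): hands the job in; it is judged then, once.
The state is a dict: "clock": time; "joint_positions": joint angles; "dq": joint speeds; "joint_efforts": joint torques, N m; "ee_pos": TCP position; "tcp_rot": TCP orientation; "wrist_force": force on the tool from outside, world axes, zero at the start; "ft_torque": the same for the moment, N m; "width": opening from 0.0 (shut) to 1.0 (fully open); "finger_force": force on a finger pad.
Only numpy, scipy, OpenCV 4.12 (cv2) and the standard library are available. Lean on these libraries where they do the work, as an engineer would, in place of code of your own. Each camera call takes 0.05 s, during which the arm holds its last target. There are 200 camera calls.

## Working session

There is one attempt and no reset: what is moved stays moved. The work goes in short steps, Python scripts to look and compute and a tool call to move; the robot and the scene stay as the last step left them, time stands still between calls to the robot, and variables do not carry over. Pictures are saved under pics/ and viewed, at most 14 in all, crops included, and the job is handed in when it is done.

Besides the shell and the picture viewer there is one more tool, called after ">>>" as a command line: name --argument value ..., lists and objects as JSON in quotes. apply_moves: Moves the arm, as the interface text tells. Its arguments: {"type":"object","properties":{"commands":{"type":"array"},"grip_force":{"type":"number"}},"required":["commands"]}

```bash
ls; mkdir -p pics
cat > h.py <<'E'
import numpy as np, cv2
from bench import observe, snapshot
def cam(s):
    H,W=s['image'].shape[:2]; f=H/2/np.tan(np.radians(s['vertical_fov'])/2)
    return f,s['cx'],s['cy'],np.array(s['camera_from_world'])
def px(s,p):
    f,cx,cy,T=cam(s); c=T@np.append(p,1.); return np.array([cx+f*c[0]/c[2],cy+f*c[1]/c[2]])
def ray(s,u,v,z):
    f,cx,cy,T=cam(s); R=T[:3,:3];o=-R.T@T[:3,3]; d=R.T@np.array([(u-cx)/f,(v-cy)/f,1]); return o+d*(z-o[2])/d[2]
def save(s,n,crop=None,k=1):
    im=s['image'][:,:,::-1]
    if crop: x0,y0,x1,y1=crop; im=im[y0:y1,x0:x1]
    cv2.imwrite('pics/'+n,cv2.resize(im,None,fx=k,fy=k,interpolation=cv2.INTER_CUBIC))
E
python3 - <<'E'
from h import *
import pickle
o=observe(); print(o)
for n in('top','side'):
    s=snapshot(n); save(s,n+'0.png',None,1.5); pickle.dump(s,open(n+'0.pkl','wb'))
    f,cx,cy,T=cam(s); print(n,f,cx,cy,-T[:3,:3].T@T[:3,3]); print(T.round(3))
E
```

```text
pics
{'clock': 0.0, 'joint_positions': array([ 1.0984821 ,  0.41797592, -0.01028758,  1.61416546,  0.00471907,
        1.11071031, -0.05302551]), 'dq': array([ 1.40391781e-03,  4.19091691e-04, -4.89957680e-06, -7.06356696e-04,
        6.10202570e-04,  4.98508551e-04, -7.01420091e-04]), 'joint_efforts': array([-1.52919769e-03, -8.51262045e+01,  6.37850258e-01, -4.25991404e+01,
       -4.88625246e-02,  1.85613509e-02,  1.79599697e-04]), 'ee_pos': array([ 0.26083848, -0.56758558,  0.2298278 ]), 'tcp_rot': array([-5.88795163e-04,  9.76891720e-01,  2.13733912e-01, -1.87870052e-04]), 'wrist_force': array([-0.92243475,  0.35064651, -0.39607395]), 'ft_torque': array([-0.01316769,  0.01294514, -0.00956701]), 'finger_force': 0.0, 'width': 0.9964491159950242}
top 387.07179025429673 253.16034669243837 184.81427143853853 [0.27649398 0.0036258  1.31037012]
[[-0.014 -1.     0.022 -0.021]
 [-0.988  0.011 -0.156  0.477]
 [ 0.156 -0.024 -0.988  1.251]
 [ 0.     0.     0.     1.   ]]
side 457.3143645064484 253.52061791351215 196.40695707299213 [-0.13372845  1.06698808  0.55968247]
[[-0.866 -0.5   -0.002  0.419]
 [-0.181  0.317 -0.931  0.159]
 [ 0.466 -0.806 -0.365  1.126]
 [ 0.     0.     0.     1.   ]]
```

View pics/top0.png

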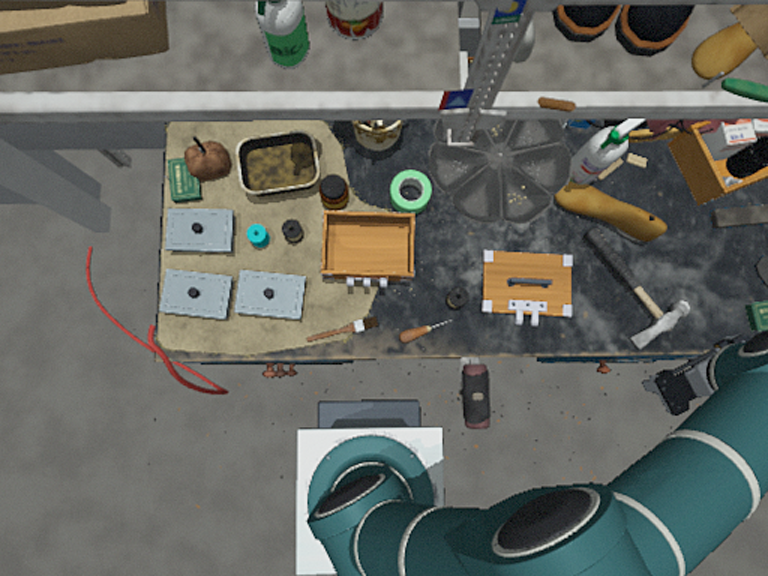

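View pics/side0.png

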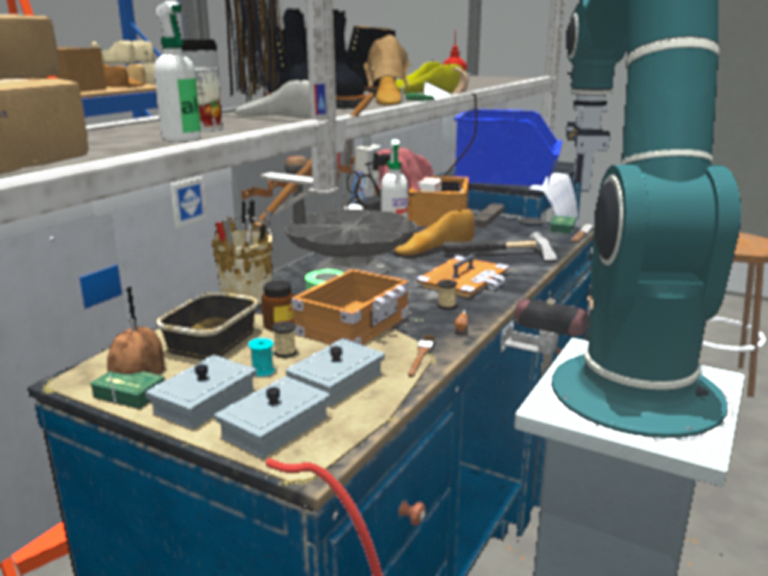

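The top view shows the three tins at about (199,230), (195,294) and (270,294), in 1.5x-scaled pixels. The case is at (368,247) and the lid at (528,284). The dark and tan spools are at (292,231) and (457,298). Spool look-alikes are the turquoise spool (257,235), the jar (333,190) and the green tape (410,190). I choose the two tan spools and check them in a close crop.

Run:
```python
from h import *
import pickle
t=pickle.load(open('top0.pkl','rb'));s=pickle.load(open('side0.pkl','rb'))
save(t,'tc.png',(105,130,265,240),5)
save(s,'sc.png',(95,150,355,310),3)
for n,u,v,z in [('tin1',199,230,.04),('tin2',195,294,.04),('tin3',270,294,.04),('case',368,247,.078),('lid',528,284,0.03),('sp',292,231,.054),('sp2',457,298,.054)]:
    print(n,ray(t,u/1.5,v/1.5,z).round(3))
```

```text
tin1 [0.588 0.374 0.04 ]
tin2 [0.444 0.378 0.04 ]
tin3 [0.442 0.215 0.04 ]
case [ 0.537 -0.002  0.078]
lid [ 0.459 -0.359  0.03 ]
sp [0.58  0.166 0.054]
sp2 [ 0.427 -0.195  0.054]
```

View pics/tc.png

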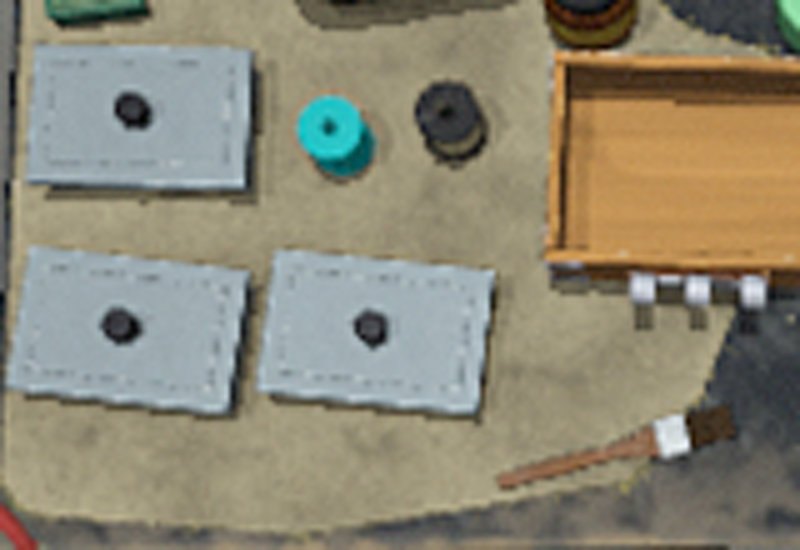

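View pics/sc.png

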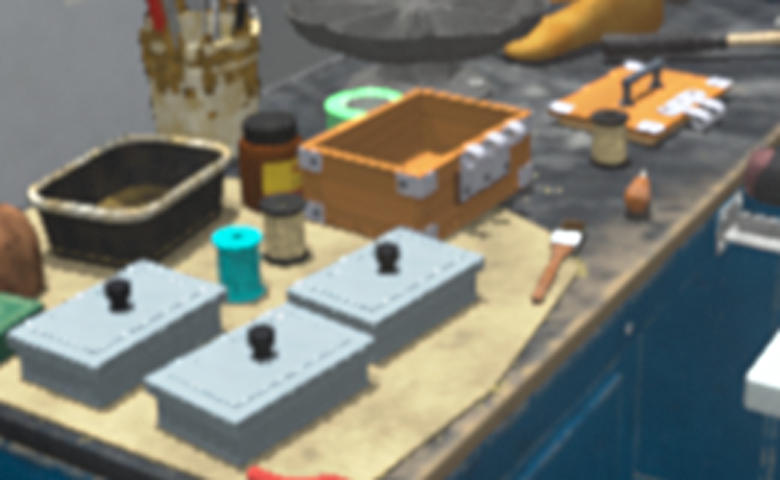

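The crops show three things. The real spools have dark flanges and tan thread: crop (450,120) beside the case, and side crop (610,135) in front of the lid. The turquoise one at crop (330,130) is excluded. The case hinge knuckles are at crop (643,290), (697,290) and (752,290). Next I fit wireframe models to both views.

```bash
cat >> h.py <<'E'
from scipy.ndimage import map_coordinates
from scipy.optimize import minimize
def rect(a,b,z): 
    c=[(a/2,b/2,z),(a/2,-b/2,z),(-a/2,-b/2,z),(-a/2,b/2,z)]; return [(np.array(c[i]),np.array(c[(i+1)%4])) for i in range(4)]
def circ(r,z,x=0,y=0,n=24):
    p=[np.array([x+r*np.cos(t),y+r*np.sin(t),z]) for t in np.linspace(0,2*np.pi,n+1)]; return list(zip(p[:-1],p[1:]))
MOD=dict(case=rect(.14,.2,.078)+rect(.124,.184,.078),lid=rect(.14,.2,.021),
  tin=rect(.145,.095,.041)+rect(.145,.095,.031)[:],spool=circ(.0215,.054)+circ(.0215,.048))
def gradim(s,sig=1.0):
    g=cv2.GaussianBlur(s['image'].astype(np.float32),(0,0),sig)
    gx=cv2.Sobel(g,cv2.CV_32F,1,0);gy=cv2.Sobel(g,cv2.CV_32F,0,1)
    return np.sqrt(np.sqrt((gx**2+gy**2).sum(2)))
def fit(snaps,edges,init,z,fixyaw=False,rng=.012):
    P=np.concatenate([[a+(b-a)*t for t in np.linspace(0,1,max(3,int(np.linalg.norm(b-a)/.003)))] for a,b in edges])
    def sc(q,G):
        c,n=np.cos(q[2]),np.sin(q[2]); W=np.c_[q[0]+c*P[:,0]-n*P[:,1],q[1]+n*P[:,0]+c*P[:,1],P[:,2]+z]
        r=0
        for s,g in zip(snaps,G):
            f,cx,cy,T=cam(s);C=W@T[:3,:3].T+T[:3,3]
            r-=map_coordinates(g,[cy+f*C[:,1]/C[:,2],cx+f*C[:,0]/C[:,2]],order=1,mode='nearest').mean()
        return r
    q=np.array(init,float)
    G=[gradim(s,1.5) for s in snaps]
    ys=[0] if fixyaw else np.linspace(-.12,.12,7)
    best=min(((sc(q+[dx,dy,dw],G),dx,dy,dw) for dx in np.linspace(-rng,rng,9) for dy in np.linspace(-rng,rng,9) for dw in ys))
    q=q+best[1:]
    G=[gradim(s,.8) for s in snaps]
    r=minimize(sc,q,args=(G,),method='Nelder-Mead',options=dict(initial_simplex=q+np.array([[0,0,0],[.003,0,0],[0,.003,0],[0,0,0 if fixyaw else .03]])if not fixyaw else q+np.array([[0,0,0],[.003,0,0],[0,.003,0],[.002,.002,0]])))
    return r.x,r.fun
E
python3 - <<'E'
from h import *
import pickle
t=pickle.load(open('top0.pkl','rb'));s=pickle.load(open('side0.pkl','rb'))
h=np.pi/2
for n,m,i,z in [('A','tin',(.588,.374,h),0),('B','tin',(.444,.378,h-.07),0),('C','tin',(.442,.215,h-.07),0),('case','case',(.537,-.002,0),0),('lid','lid',(.459,-.359,0),-.0055),('sp','spool',(.58,.166,0),0),('sp2','spool',(.427,-.195,0),-.0055)]:
    for S in ([t,s],[t],[s]):
        q,f=fit(S,MOD[m],i,z,m=='spool'); print(n,q.round(4),round(f,2))
E
```

```text
A [0.5914 0.377  1.5317] -31.11
A [0.5912 0.3776 1.5341] -16.77
A [0.5963 0.3668 1.5998] -14.75
B [0.447  0.38   1.4416] -31.97
B [0.4467 0.3799 1.4423] -17.65
B [0.4495 0.3796 1.4495] -14.57
C [0.4441 0.218  1.453 ] -33.72
C [0.4438 0.2176 1.4555] -18.41
C [0.4463 0.219  1.4527] -15.56
case [ 0.5428 -0.0057  0.0015] -32.65
case [ 0.5424 -0.0056 -0.0014] -16.26
case [ 0.5465  0.0115 -0.0126] -17.12
lid [ 0.4652 -0.3616 -0.0633] -41.87
lid [ 0.4649 -0.3616 -0.0651] -21.6
lid [ 0.4671 -0.3637 -0.0499] -20.46
sp [0.5881 0.1699 0.    ] -30.1
sp [0.5719 0.163  0.    ] -16.84
sp [0.5857 0.1782 0.    ] -13.81
sp2 [ 0.4343 -0.1984  0.    ] -26.27
sp2 [ 0.4342 -0.1985  0.    ] -9.25
sp2 [ 0.4341 -0.1978  0.    ] -17.02
```

```bash
cat >> h.py <<'E'
def overlay(s,items,crop,k):
    x0,y0,x1,y1=crop; im=cv2.resize(s['image'][y0:y1,x0:x1,::-1],None,fx=k,fy=k,interpolation=cv2.INTER_CUBIC).copy()
    for edges,q,z in items:
        c,n=np.cos(q[2]),np.sin(q[2])
        for a,b in edges:
            pt=[]
            for p in(a,b):
                u=px(s,[q[0]+c*p[0]-n*p[1],q[1]+n*p[0]+c*p[1],p[2]+z]); pt.append(tuple(int(v) for v in ((u-[x0,y0]+.5)*k).round()))
            cv2.line(im,pt[0],pt[1],(0,0,255),1,cv2.LINE_AA)
    return im
E
python3 - <<'E'
from h import *
import pickle
t=pickle.load(open('top0.pkl','rb'));s=pickle.load(open('side0.pkl','rb'))
kn=[]
for y in(-.036,0,.036): 
    for e in(-.007,.007):
        kn+= [(np.array([-.086+.01*np.cos(a),y+e,.078+.01*np.sin(a)]),np.array([-.086+.01*np.cos(a+.4),y+e,.078+.01*np.sin(a+.4)])) for a in np.arange(0,6.3,.4)]
it=[(MOD['case']+kn,(.5428,-.0057,.0),0),(MOD['spool'],(.5881,.1699,0),0)]
a=overlay(t,it,(180,120,290,200),5);b=overlay(s,it,(170,170,280,240),5)
cv2.imwrite('pics/ov.png',np.vstack([a[:, :550],b[:200]])) if 0 else cv2.imwrite('pics/ov.png',cv2.resize(np.vstack([a,b]),None,fx=.8,fy=.8))
E
```

```text
(no output)
```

View pics/ov.png

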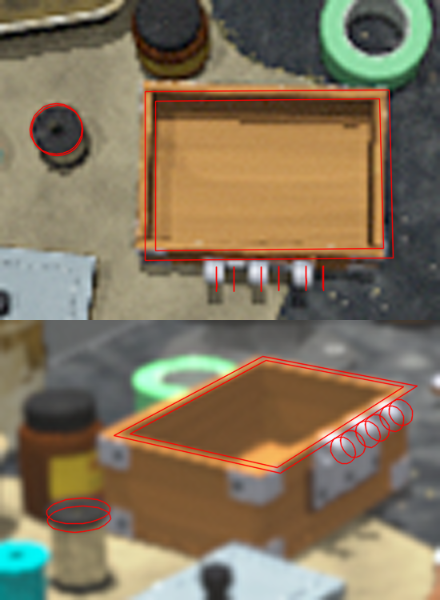

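The overlay shows the case fit shifted about 9 crop pixels to the right: the real knuckles are at (215,273), (260,273) and (304,273). I refit the case with the knuckles included.

Run:
```python
from h import *
import pickle
t=pickle.load(open('top0.pkl','rb'));s=pickle.load(open('side0.pkl','rb'))
kn=[]
for y in(-.036,0,.036): 
    for e in(-.007,.007):
        kn+=[(np.array([-.096,y+e,.078]),np.array([-.078,y+e,.082]))]
MOD['case']=rect(.14,.2,.078)+kn+kn
for S in ([t,s],[t],[s]):
  for i in [(.54,.002,.03),(.54,.002,-.03)]:
    q,f=fit(S,MOD['case'],i,0,rng=.006); print(q.round(4),round(f,2))
# knuckle blobs
im=t['image'].astype(int); 
m=((im.min(2)>170)).astype(np.uint8); m[:180]=0;m[195:]=0;m[:,:225]=0;m[:,265:]=0
n,l,st,c=cv2.connectedComponentsWithStats(m); print(st[1:],[ray(t,*p,.086).round(4) for p in c[1:]])
kk=[]
for y in(-.036,0,.036): 
    for e in(-.007,.007):
        kk+= [(np.array([-.086+.01*np.cos(a),y+e,.078+.01*np.sin(a)]),np.array([-.086+.01*np.cos(a+.4),y+e,.078+.01*np.sin(a+.4)])) for a in np.arange(0,6.3,.4)]
q,f=fit([t,s],MOD['case'],(.54,.002,.0),0,rng=.006)
it=[(rect(.14,.2,.078)+kk,q,0)]
a=overlay(t,it,(200,130,290,200),5);b=overlay(s,it,(190,170,280,240),5)
cv2.imwrite('pics/ov2.png',np.hstack([cv2.resize(a,None,fx=.88,fy=.88),cv2.resize(b,None,fx=.88,fy=.88)]))
```

```text
[ 0.5485 -0.0011 -0.0385] -35.17
[ 0.5485 -0.0011 -0.0384] -35.17
[ 0.5484 -0.0012 -0.0401] -18.95
[ 0.5484 -0.0012 -0.0402] -18.95
[0.5533 0.009  0.0078] -17.27
[0.5533 0.009  0.0079] -17.27
[[231 185   5   5  16]
 [237 185   4   1   4]
 [254 185   4   5  16]
 [243 186   4   4  15]] [array([0.4626, 0.0375, 0.086 ]), array([0.4693, 0.0211, 0.086 ]), array([ 0.4608, -0.0326,  0.086 ]), array([0.4613, 0.0023, 0.086 ])]
```

View pics/ov2.png

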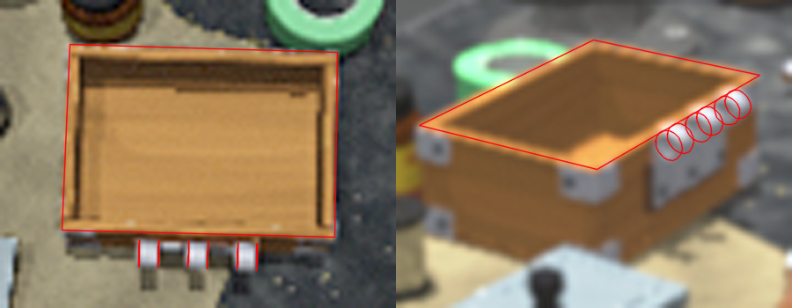

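>>> apply_moves --commands '[[[0.02,0.044,0],0.14,0.5],[[0.02,0.044,0],0.14,0.5],[[0.02,0.044,0],0.14,0.5],[[0.02,0.044,0],0.14,0.5],[[0.02,0.044,0],0.14,0.5],[[0.02,0.044,0],0.14,0.5],[[0.02,0.044,0],0.13,0.5],[[0.02,0.044,0],0.13,0.5]]' --grip_force 30

```text
clock: 0.9
ee_pos: [0.4213, -0.214, 0.2304]
tcp_rot: [0.0, 0.719, 0.695, -0.0]
wrist_force: [0.8, -0.2, -0.2]
width: 0.752
finger_force: 0.0
```

>>> apply_moves --commands '[[[0.013,0.016,-0.03],0,0.5],[[0,0,-0.04],0,0.5],[[0,0,-0.04],0,0.5],[[0,0,-0.04],0,0.5],[[0,0,-0.03],0,0.5],[[0,0,-0.023],0,0.5],[[0,0,0],0,-0.3],[[0,0,0],0,-0.3]]'

```text
clock: 1.7
ee_pos: [0.434, -0.1997, 0.0278]
tcp_rot: [-0.0, 0.721, 0.693, -0.0]
wrist_force: [0.0, 0.7, 0.4]
width: 0.613
finger_force: 0.0
```

>>> apply_moves --commands '[[[0,0,0],0,-1],[[0,0,0],0,-1],[[0,0,0],0,-1],[[0,0,0.03],0,-1],[[0,0,0.04],0,-1],[[0,0,0.04],0,-1],[[0,0,0.02],0,-1]]'

```text
clock: 2.4
ee_pos: [0.4349, -0.2002, 0.1609]
tcp_rot: [0.002, 0.721, 0.693, 0.001]
wrist_force: [0.4, -0.4, -1.5]
width: 0.426
finger_force: 30.0
```

>>> apply_moves --commands '[[[0.028,0.038,0],0,-1],[[0.028,0.038,0],0,-1],[[0.028,0.038,0],0,-1],[[0.028,0.039,0],0,-1],[[0,0,-0.04],0,-1],[[0,0,-0.04],0,-1],[[0,0,-0.025],0,-1],[[0,0,-0.013],0,-1]]'

```text
clock: 3.2
ee_pos: [0.5447, -0.0468, 0.0381]
tcp_rot: [-0.001, 0.721, 0.693, -0.001]
wrist_force: [-10.2, 0.5, 33.7]
width: 0.43
finger_force: 30.6
```

>>> apply_moves --commands '[[[0,0,-0.001],0,-1],[[0,0,0],0,0.3],[[0,0,0],0,0.3],[[0,0,0],0,0.3],[[0,0,0.04],0,0.3],[[0,0,0.04],0,0.3],[[0,0,0.04],0,0.5]]'

```text
clock: 3.9
ee_pos: [0.5458, -0.0469, 0.1604]
tcp_rot: [0.0, 0.721, 0.693, 0.0]
wrist_force: [0.6, -0.8, 0.7]
width: 0.699
finger_force: 0.0
```

Run:
```python
from h import *
t=snapshot('top');s=snapshot('side')
for S in ([t,s],[t],[s]): print(fit(S,MOD['spool'],(.588,.17,0),0,True))
save(t,'t1.png',(100,80,500,250),2)
```

```text
(array([0.58806109, 0.16993778, 0.        ]), np.float64(-30.42015838623047))
(array([0.58763629, 0.16938869, 0.        ]), np.float64(-17.409940719604492))
(array([0.58570458, 0.1782097 , 0.        ]), np.float64(-13.97625732421875))
```

View pics/t1.png

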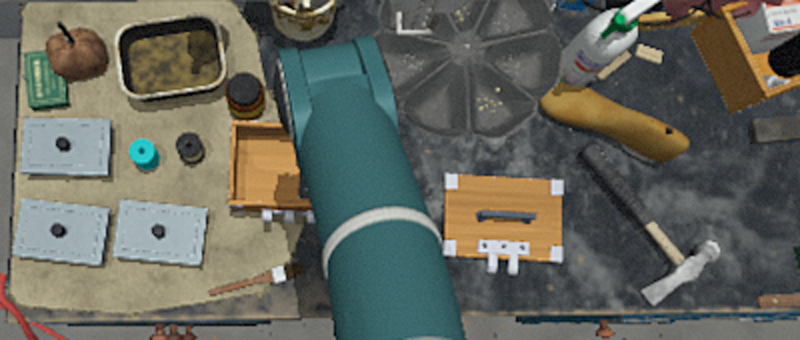

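The top view shows no third spool. The remaining one is at crop (190,147), with the turquoise look-alike at (145,152), which I leave alone.

>>> apply_moves --commands '[[[0.008,0.043,0],0,0.5],[[0.008,0.043,0],0,0.5],[[0.008,0.043,0],0,0.5],[[0.008,0.043,0],0,0.5],[[0.01,0.045,0],0,0.5],[[0,0,-0.04],0,0.5],[[0,0,-0.03],0,0.5],[[0,0,0],0,0.5]]'

```text
clock: 4.8
ee_pos: [0.5859, 0.1696, 0.085]
tcp_rot: [-0.001, 0.721, 0.693, -0.003]
wrist_force: [-0.8, 0.5, 0.3]
width: 0.749
finger_force: 0.0
```

>>> apply_moves --commands '[[[0.002,0,-0.03],0,0.5],[[0,0,-0.021],0,0.5],[[0,0,0],0,0.0],[[0,0,0],0,-0.5],[[0,0,0],0,-1],[[0,0,0],0,-1],[[0,0,0],0,-1],[[0,0,0],0,-1]]'

```text
clock: 5.6
ee_pos: [0.5906, 0.1704, 0.0387]
tcp_rot: [0.0, 0.721, 0.693, 0.001]
wrist_force: [-2.3, -0.6, 9.2]
width: 0.423
finger_force: 30.0
```

>>> apply_moves --commands '[[[0,0,0.04],0,-1],[[0,0,0.045],0,-1],[[0,0,0.045],0,-1],[[-0.009,-0.03,0],0,-1],[[-0.009,-0.03,0],0,-1],[[-0.009,-0.03,0],0,-1],[[-0.011,-0.036,0],0,-1],[[0,0,0],0,-1]]'

```text
clock: 6.4
ee_pos: [0.5512, 0.0391, 0.1678]
tcp_rot: [0.001, 0.723, 0.691, -0.001]
wrist_force: [0.2, 0.9, 0.0]
width: 0.424
finger_force: 30.0
```

>>> apply_moves --commands '[[[0,0.005,-0.04],0,-1],[[0,0,-0.04],0,-1],[[0,0,-0.03],0,-1],[[0,0,-0.009],0,-1],[[0,0,0],0,-1],[[0,0,0],0,-1]]'

```text
clock: 7.0
ee_pos: [0.5526, 0.0495, 0.0495]
tcp_rot: [0.0, 0.721, 0.693, 0.0]
wrist_force: [0.2, -0.7, -0.5]
width: 0.426
finger_force: 30.0
```

>>> apply_moves --commands '[[[0,-0.003,-0.002],0,-1],[[0,0,-0.001],0,-1],[[0,0,0],0,0.3],[[0,0,0],0,0.3],[[0,0,0],0,0.3],[[0,0,0.04],0,0.3],[[0,0,0.04],0,0.3],[[0,0,0.04],0,0.3]]'

```text
clock: 7.8
ee_pos: [0.5517, 0.0463, 0.1669]
tcp_rot: [-0.0, 0.721, 0.693, -0.0]
wrist_force: [-0.6, -0.7, -0.3]
width: 0.653
finger_force: 0.0
```

>>> apply_moves --commands '[[[-0.0108,-0.048,0],-0.003,0.3],[[-0.0108,-0.048,0],-0.003,0.3],[[-0.0108,-0.048,0],-0.003,0.3],[[-0.0108,-0.048,0],-0.003,0.3],[[-0.0108,-0.048,0],-0.003,0.3],[[-0.0108,-0.048,0],-0.003,0.3],[[-0.0108,-0.048,0],-0.003,0.3],[[-0.0108,-0.048,0],-0.003,0.3]]'

```text
clock: 8.6
ee_pos: [0.4648, -0.3398, 0.1657]
tcp_rot: [0.0, 0.729, 0.684, -0.0]
wrist_force: [1.4, 0.5, 0.3]
width: 0.648
finger_force: 0.0
```

Run:
```python
from h import *
t=snapshot('top');s=snapshot('side')
print(observe()['ee_pos'])
for c in((.55,.045,0),(.546,-.047,0)): print(fit([t,s],MOD['spool'],c,.008,True,rng=.008))
a=overlay(t,[],(180,120,330,200),3);b=overlay(s,[],(190,160,340,240),3)
cv2.imwrite('pics/p2.png',np.vstack([a,b]))
```

```text
[ 0.4626921  -0.34449987  0.16512285]
(array([0.54842292, 0.04423531, 0.        ]), np.float64(-32.82093048095703))
(array([ 0.54407379, -0.04452387,  0.        ]), np.float64(-29.784706115722656))
```

View pics/p2.png

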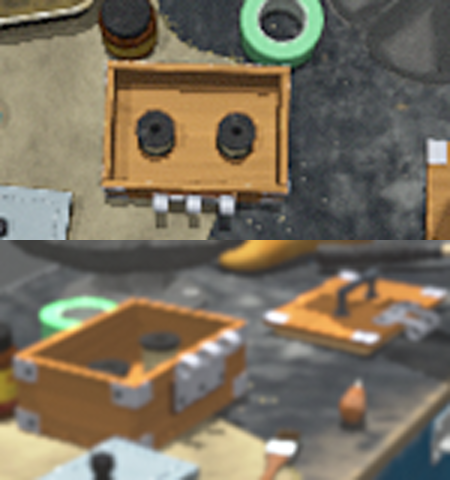

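Both spools stand upright in the case, at crop (156,133) and (237,133). Next I pick up the lid.

>>> apply_moves --commands '[[[0.003,-0.017,-0.04],0,0.0],[[0,0,-0.04],0,0.0],[[0,0,-0.025],0,0.0],[[0,0,-0.0105],0,0.0],[[0,0,0],0,-0.5],[[0,0,0],0,-1],[[0,0,0],0,-1],[[0,0,0],0,-1]]' --grip_force 50

```text
clock: 9.5
ee_pos: [0.4691, -0.3553, 0.0511]
tcp_rot: [0.001, 0.729, 0.684, 0.0]
wrist_force: [0.3, 0.1, -0.2]
width: 0.196
finger_force: 0.0
```

>>> apply_moves --commands '[[[0,0,0],0,-1],[[0,0,0.03],0,-1],[[0,0,0.04],0,-1],[[0,0,0.045],0,-1],[[0,0,0.025],0,-1],[[0,0,0],0,-1]]'

```text
clock: 10.1
ee_pos: [0.4699, -0.3557, 0.1938]
tcp_rot: [0.003, 0.729, 0.684, 0.0]
wrist_force: [0.2, -0.6, -3.1]
width: 0.113
finger_force: 50.0
```

>>> apply_moves --commands '[[[0.0104,0.045,0],0.004,-1],[[0.0104,0.045,0],0.003,-1],[[0.0104,0.045,0],0.003,-1],[[0.0104,0.045,0],0.003,-1],[[0.0104,0.045,0],0.003,-1],[[0.0104,0.045,0],0.003,-1],[[0.0104,0.045,0],0.003,-1],[[0.0104,0.045,0],0.003,-1]]'

```text
clock: 10.9
ee_pos: [0.5514, 0.0069, 0.1889]
tcp_rot: [-0.0, 0.721, 0.693, -0.0]
wrist_force: [0.7, -1.3, -3.0]
width: 0.116
finger_force: 50.0
```

>>> apply_moves --commands '[[[0,0,-0.02],0,-1],[[0,0,-0.02],0,-1],[[0,0,0],0,-1],[[0,0,0],0,-1]]'

```text
clock: 11.3
ee_pos: [0.5514, 0.0051, 0.1496]
tcp_rot: [-0.001, 0.721, 0.693, -0.0]
wrist_force: [1.4, -0.8, -1.8]
width: 0.113
finger_force: 50.0
```

Run:
```python
from h import *
t=snapshot('top');s=snapshot('side')
o=observe();e=o['ee_pos'];print(e,o['tcp_rot'])
z=e[2]-.0075-.049
for S in([t,s],[s],[t]): print(fit(S,MOD['lid'],(.5485,-.001,-.0385),z,rng=.008))
it=[(MOD['lid'],(.5485,-.001,-.0385),z)]
a=overlay(t,it,(190,110,300,210),4);b=overlay(s,it,(190,130,300,230),4)
cv2.imwrite('pics/p3.png',np.hstack([cv2.resize(a,None,fx=.9,fy=.9),cv2.resize(b,None,fx=.9,fy=.9)]))
```

```text
[0.55208952 0.0049361  0.15059926] [2.32626412e-04 7.20915029e-01 6.93023378e-01 2.51691071e-04]
(array([ 0.55434931, -0.00128627, -0.02339751]), np.float64(-29.080059051513672))
(array([ 5.52953382e-01, -2.36339779e-05, -4.46849085e-02]), np.float64(-18.364290237426758))
(array([ 0.54566645, -0.00210673, -0.0660092 ]), np.float64(-10.942756652832031))
```

View pics/p3.png

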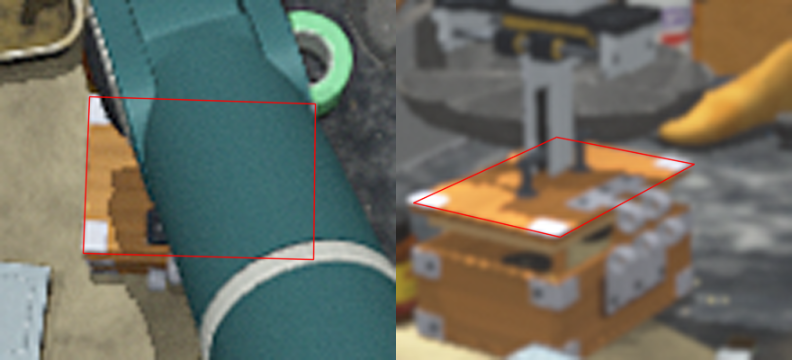

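The lid in the gripper lines up with the case in both views: its top-view left edge is at crop 84, against the 82 predicted. I lower it gently.

>>> apply_moves --commands '[[[0,0,-0.008],0,-1],[[0,0,-0.006],0,-1],[[0,0,-0.004],0,-1],[[0,0,0],0,-1]]'

```text
clock: 11.8
ee_pos: [0.5516, 0.005, 0.1315]
tcp_rot: [-0.0, 0.721, 0.693, -0.0]
wrist_force: [-1.3, -1.4, 2.2]
width: 0.115
finger_force: 50.0
```

>>> apply_moves --commands '[[[0,0,-0.004],0,-1],[[0,0,-0.003],0,-1],[[0,0,0],0,-1]]'

```text
clock: 12.1
ee_pos: [0.5506, 0.0054, 0.1265]
tcp_rot: [-0.0, 0.721, 0.693, -0.001]
wrist_force: [-26.1, -1.0, 43.4]
width: 0.112
finger_force: 50.0
```

>>> apply_moves --commands '[[[0,0,0.006],0,-1],[[-0.003,0,0],0,-1],[[0,0,0],0,-1]]'

```text
clock: 12.4
ee_pos: [0.5487, 0.0051, 0.1309]
tcp_rot: [0.0, 0.721, 0.693, 0.0]
wrist_force: [0.0, 0.7, -3.3]
width: 0.11
finger_force: 50.0
```

>>> apply_moves --commands '[[[0,0,-0.003],0,-1],[[0,0,-0.003],0,-1],[[0,0,-0.001],0,-1],[[0,0,0],0,-1]]'

```text
clock: 12.8
ee_pos: [0.5493, 0.0051, 0.1264]
tcp_rot: [0.001, 0.721, 0.693, -0.0]
wrist_force: [-22.5, -3.0, 53.5]
width: 0.113
finger_force: 50.0
```

Run:
```python
from h import *
t=snapshot('top');s=snapshot('side')
o=observe();print(o['ee_pos'],o['wrist_force'],o['ft_torque'])
a=overlay(t,[],(205,130,245,205),5);b=overlay(s,[],(190,150,300,225),5)
cv2.imwrite('pics/p4.png',np.hstack([a,b]))
```

```text
[0.54927197 0.00510141 0.12635787] [-21.84073257  -2.08337225  54.68294252] [-0.62060146  5.10504709  0.04445004]
```

View pics/p4.png

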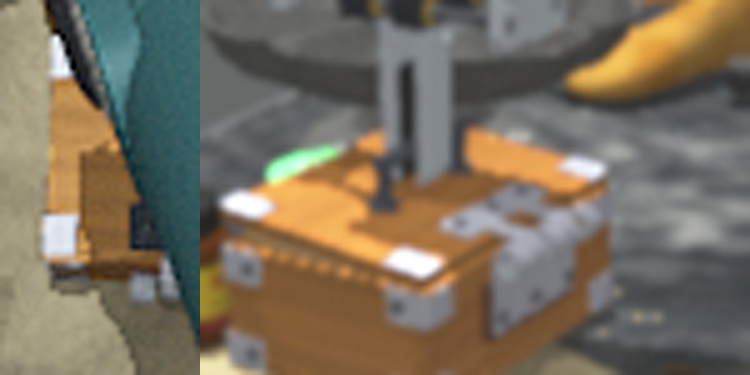

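Run:
```python
from h import *
s=snapshot('side')
def pr(q,z):
    c,n=np.cos(q[2]),np.sin(q[2]); r=[]
    for x,y in((.07,.1),(-.07,.1),(-.07,-.1),(.07,-.1)):
        u=px(s,[q[0]+c*x-n*y,q[1]+n*x+c*y,z]); r.append(((u-[190,150]+.5)*5+[200,0]).round(0))
    return [list(map(int,i)) for i in r]
print('rim',pr((.5485,-.0011,-.0385),.078)); print('seated',pr((.5485,-.0011,-.0385),.087)); print('up5',pr((.5485,-.0011,-.0385),.092)); print('x+3',pr((.5515,-.0011,-.0385),.087))
for z in (.083,.087,.09,.093,.096): print(z,fit([s],rect(.14,.2,0),(.5495,-.001,-.0385),z,rng=.006))
im=overlay(s,[(rect(.14,.2,.087)+rect(.14,.2,.078),(.5485,-.0011,-.0385),0)],(200,170,290,220),8); cv2.imwrite('pics/p5.png',im)
```

```text
rim [[227, 242], [428, 292], [613, 185], [424, 145]]
seated [[226, 228], [428, 277], [613, 171], [424, 132]]
up5 [[225, 219], [428, 269], [613, 163], [424, 124]]
x+3 [[222, 227], [423, 276], [609, 170], [420, 131]]
0.083 (array([ 0.57052125, -0.02378928, -0.21272017]), np.float64(-18.059383392333984))
0.087 (array([ 0.56441418, -0.0151881 , -0.20785167]), np.float64(-18.130451202392578))
0.09 (array([ 0.55978717, -0.00847307, -0.20267973]), np.float64(-18.156389236450195))
0.093 (array([ 0.55517969, -0.00188249, -0.19885513]), np.float64(-18.148265838623047))
0.096 (array([ 0.55017908,  0.004835  , -0.19222152]), np.float64(-18.110788345336914))
```

View pics/p5.png

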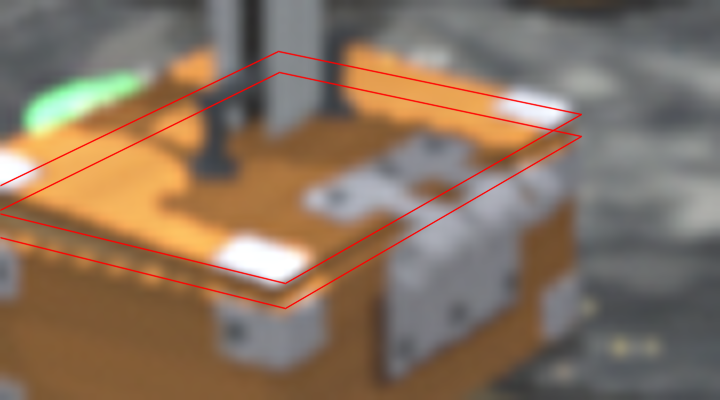

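The image shows the lid tilted: its +x edge is high, about 40 crop pixels above prediction at the left corner, while the -x side sits low. The +x cleat is on the rim. I raise the lid, let it level in a light grip, shift it in -x and retry.

>>> apply_moves --commands '[[[0,0,0.008],0,-1],[[-0.002,0,0.006],0,-1],[[0,0,0],0,-1],[[0,0,0],0,-1],[[0,0,0],0,-1],[[0,0,0],0,-1],[[0,0,0],0,-1],[[0,0,0],0,-1]]' --grip_force 5

```text
clock: 13.75
ee_pos: [0.5468, 0.0051, 0.1378]
tcp_rot: [-0.0, 0.721, 0.693, -0.0]
wrist_force: [0.1, 0.1, -2.8]
width: 0.125
finger_force: 5.0
```

Run:
```python
from h import *
s=snapshot('side')
o=observe();print(o['ee_pos'],o['wrist_force'],o['ft_torque'],o['width'])
z=o['ee_pos'][2]-.0075-.028
im=overlay(s,[(rect(.14,.2,z),(.5485,-.0011,-.0385),0),(rect(.14,.2,.078),(.5485,-.0011,-.0385),0)],(190,160,290,225),7); cv2.imwrite('pics/p6.png',im)
```

```text
[0.54676816 0.00514861 0.13783816] [-0.49228331  0.58472924 -1.85142041] [ 0.00034794 -0.13994509  0.02233347] 0.12256760173523547
```

View pics/p6.png

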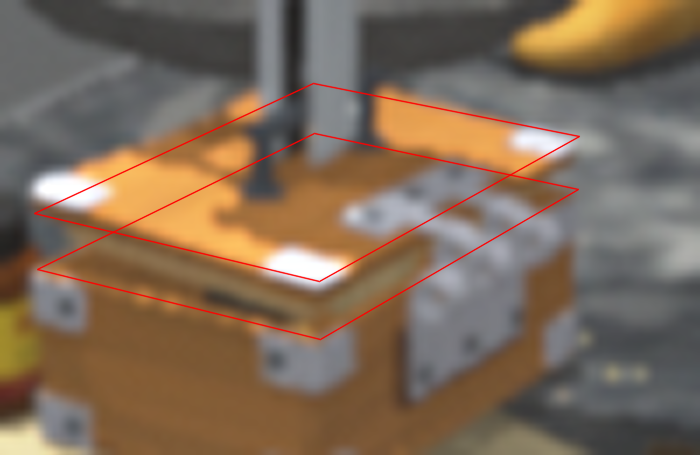

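>>> apply_moves --commands '[[[0,0,-0.006],0,-1],[[0,0,-0.004],0,-1],[[0,0,-0.004],0,-1],[[0,0,-0.003],0,-1],[[0,0,0],0,-1]]'

```text
clock: 14.3
ee_pos: [0.5467, 0.0052, 0.1205]
tcp_rot: [-0.0, 0.721, 0.693, -0.0]
wrist_force: [0.4, -0.2, -2.0]
width: 0.124
finger_force: 5.0
```

```bash
cat > v.py <<'E'
from h import *
import sys
s=snapshot('side')
o=observe();print(o['ee_pos'].round(4),o['wrist_force'].round(1),o['ft_torque'].round(2),o['width'])
im=overlay(s,[(rect(.14,.2,.087),(.5485,-.0011,-.0385),0),(rect(.14,.2,.078),(.5485,-.0011,-.0385),0)],(190,160,290,225),7); cv2.imwrite('pics/'+sys.argv[1],im)
E
python3 v.py p7.png
```

```text
[0.5467 0.0052 0.1207] [-0.6 -0.  -2.2] [ 0.01 -0.06 -0.02] 0.12354891593557721
```

View pics/p7.png

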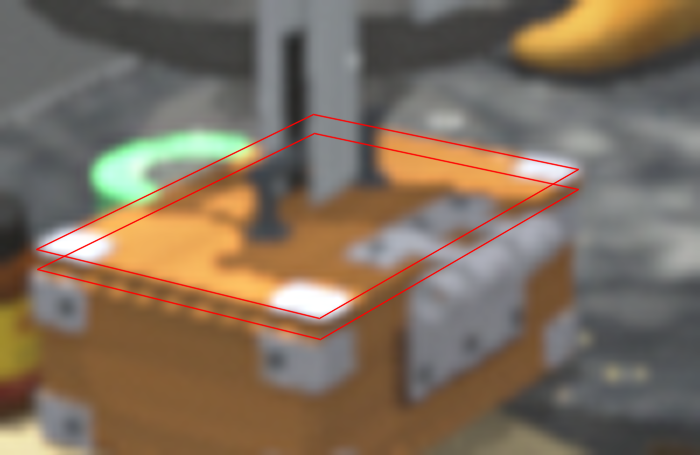

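The lid now looks level and matches the seated wireframe, with corners at (320,315) and (40,250). I release it and go to the nearest tin.

>>> apply_moves --commands '[[[0,0,-0.002],0,-1],[[0,0,0],0,-0.4],[[0,0,0],0,-0.4],[[0,0,0],0,-0.4],[[0,0,0.03],0,-0.4],[[0,0,0.045],0,-0.4]]' --grip_force 20

```text
clock: 14.95
ee_pos: [0.5455, 0.0051, 0.1931]
tcp_rot: [-0.002, 0.721, 0.693, -0.001]
wrist_force: [0.5, -0.5, -0.2]
width: 0.298
finger_force: 0.0
```

>>> apply_moves --commands '[[[-0.02,0.043,0],0,0.0],[[-0.02,0.043,0],0,0.0],[[-0.02,0.043,0],0,0.0],[[-0.02,0.043,0],0,0.0],[[-0.02,0.041,0],0,0.0],[[0,0,-0.04],0,0.0],[[0,0,-0.03],0,0.0],[[0,0,0],0,0]]'

```text
clock: 15.75
ee_pos: [0.445, 0.2175, 0.1212]
tcp_rot: [-0.001, 0.721, 0.693, -0.002]
wrist_force: [0.6, -0.3, 0.3]
width: 0.498
finger_force: 0.0
```

Run:
```python
from h import *
t=snapshot('top');s=snapshot('side')
print(observe()['ee_pos'])
m=rect(.14,.2,.087)
for S in([s],): print(fit(S,m,(.549,-.001,-.0385),0,rng=.004))
for z in(.083,.087,.091):print(z,fit([t,s],m,(.549,-.001,-.0385),z-.087,rng=.004))
```

```text
[0.44687458 0.21831698 0.1245521 ]
(array([ 5.46236412e-01, -4.17712252e-04, -4.94225335e-02]), np.float64(-16.890422821044922))
0.083 (array([ 0.54773092, -0.00281452, -0.048677  ]), np.float64(-36.433815002441406))
0.087 (array([ 0.54618767, -0.00181176, -0.03996879]), np.float64(-37.43868637084961))
0.091 (array([ 0.54484386, -0.00136521, -0.04125586]), np.float64(-35.999717712402344))
```

>>> apply_moves --commands '[[[0,0,-0.035],0,0.0],[[0,0,-0.013],0,0],[[0,0,0],0,0]]'

```text
clock: 16.15
ee_pos: [0.4466, 0.2178, 0.0758]
tcp_rot: [-0.0, 0.721, 0.693, -0.001]
wrist_force: [0.5, -0.3, -0.5]
width: 0.5
finger_force: 0.0
```

>>> apply_moves --commands '[[[0,0,-0.006],0,0.0],[[0,0,0],0,-1],[[0,0,0],0,-1],[[0,0,0],0,-1],[[0,0,0],0,-1],[[0,0,0.02],0,-1],[[0,0,0.04],0,-1],[[0,0,0.045],0,-1]]'

```text
clock: 16.95
ee_pos: [0.446, 0.2179, 0.1756]
tcp_rot: [-0.001, 0.721, 0.693, -0.001]
wrist_force: [0.9, 0.2, -0.9]
width: 0.231
finger_force: 20.0
```

>>> apply_moves --commands '[[[0,-0.045,0],0,-1],[[0,-0.048,0],0,-1],[[0,-0.048,0],0,-1],[[0,-0.048,0],0,-1],[[0,-0.048,0],0,-1],[[0,-0.048,0],0,-1],[[0,-0.048,0],0,-1],[[0,-0.048,0],0,-1]]'

```text
clock: 17.75
ee_pos: [0.4464, -0.1649, 0.1753]
tcp_rot: [0.0, 0.721, 0.693, -0.0]
wrist_force: [1.9, 0.9, -0.7]
width: 0.228
finger_force: 20.0
```

```bash
cat >> h.py <<'E'
def warp(s,q,a,b,z,k=2000):
    "rectified top patch: rows along local x, cols along local y"
    c,n=np.cos(q[2]),np.sin(q[2]); X,Y=np.meshgrid(np.arange(-a/2,a/2,1/k),np.arange(-b/2,b/2,1/k),indexing='ij')
    W=np.stack([q[0]+c*X-n*Y,q[1]+n*X+c*Y,0*X+z],-1)
    f,cx,cy,T=cam(s);C=W@T[:3,:3].T+T[:3,3]
    return cv2.remap(s['image'],(cx+f*C[...,0]/C[...,2]).astype(np.float32),(cy+f*C[...,1]/C[...,2]).astype(np.float32),cv2.INTER_LINEAR)
E
python3 - <<'E'
from h import *
t=snapshot('top'); print(observe()['ee_pos'],observe()['width'],observe()['wrist_force'])
import pickle; pickle.dump(t,open('tinC.pkl','wb'))
w=warp(t,(.4441,.218,1.453),.136,.086,.012,250)
print(w.shape)
print('\n'.join(' '.join('%3d'%v for v in r) for r in w.mean(2).astype(int)))
E
```

```text
[ 0.4456826  -0.17248422  0.1750365 ] 0.23070358574876826 [ -2.66208028 -11.09061143  -1.70456472]
(34, 22, 3)
 96  64  76  99 110 112  96  54  64  88 110 118 112  93  55  78  97 113 121 113  90  65
108 127 173 185 175 152 162 157 166 179 188 173 147 156 151 163 179 187 165 148 130  94
115  92 179 188 180 175 181 182 170 158 155 161 174 175 167 179 182 181 174 177 159 115
104  81 172 184 182 181 182 174 174 175 171 171 175 169 128 167 180 179 179 182 161 113
 91  81 162 183 180 180 181 173 188 203 203 211 208 204 141 159 179 178 178 181 171 101
 84  80 150 181 181 180 179 178 169 160 188 200 173 182 168 173 178 178 178 181 183 111
 92  73 141 181 181 179 178 179 175 156 193 197 141 167 178 180 177 178 178 181 185 137
109  72 131 178 180 178 178 179 179 166 197 202 127 168 180 178 177 180 179 179 192 158
123  72 118 174 178 179 179 180 180 176 204 201 163 176 178 177 176 178 179 180 177 137
134  74 153 182 178 179 179 180 179 180 202 197 174 181 178 177 176 180 179 178 161 128
117  73 177 185 179 178 177 180 178 166 191 184 165 179 180 177 178 179 178 181 156 109
108  82 173 186 180 1
[... 1302 characters left out ...]
  74 146 180 178 177 176 177 166 188 198 167 175 176 177 176 176 177 178 181 152 115
121  82 168 182 178 177 176 177 159 186 187 159 173 175 179 179 177 176 178 181 163 116
106  84 158 180 177 177 178 177 174 192 179 167 177 178 177 177 177 178 178 182 173 115
 93  80 149 179 178 177 177 177 178 193 153 167 179 179 178 179 179 180 179 182 178 111
 90  70 129 169 167 163 172 172 171 176 162 174 177 175 172 169 166 166 167 176 182 128
101  61 110 159 159 160 164 165 163 161 166 166 165 163 162 160 160 160 164 167 181 151
116  60  92 141 144 142 133 127 119 123 142 143 132 129 147 153 137 140 136 128 154 161
145  49  60  77  72  67  58  52  47  56  71  68  59  50  77  84  68  66  59  50  76 142
```

The rectified patch of the opened tin (tin C) clearly shows the pin: a bright rod down columns 9–11, the cross-bar at row 4 (the end near the case) and the tip at row 29. I lay this tin's lid aside on the bench.

>>> apply_moves --commands '[[[0,-0.047,0],0,-1],[[0,-0.047,0],0,-1],[[0,-0.047,0],0,-1],[[0,-0.047,-0.03],0,-1],[[0,0,-0.04],0,-1],[[0,0,-0.04],0,-1],[[0,0,-0.02],0,-1],[[0,0,0],0,-1]]'

```text
clock: 18.6
ee_pos: [0.4455, -0.3449, 0.0455]
tcp_rot: [-0.002, 0.721, 0.693, -0.0]
wrist_force: [-1.1, 0.5, -0.1]
width: 0.23
finger_force: 20.0
```

>>> apply_moves --commands '[[[0,0,-0.006],0,-1],[[0,0,-0.003],0,-1],[[0,0,0],0,-1]]'

```text
clock: 18.9
ee_pos: [0.4471, -0.3463, 0.0398]
tcp_rot: [0.001, 0.721, 0.693, -0.0]
wrist_force: [0.1, -0.1, -0.6]
width: 0.228
finger_force: 20.0
```

>>> apply_moves --commands '[[[0,0,-0.003],0,-1],[[0,0,-0.002],0,-1],[[0,0,0],0,0],[[0,0,0],0,0],[[0,0,0],0,0],[[0,0,0.04],0,-0.4],[[0,0,0.045],0,-0.4],[[0,0,0.045],0,-0.4]]'

```text
clock: 19.7
ee_pos: [0.4465, -0.3457, 0.1654]
tcp_rot: [-0.0, 0.721, 0.693, 0.0]
wrist_force: [0.6, 0.1, -0.0]
width: 0.307
finger_force: 0.0
```

>>> apply_moves --commands '[[[0.012,0.045,0],0,-0.4],[[0.0125,0.045,0],0,-0.4],[[0.0125,0.045,0],0,-0.4],[[0.0125,0.045,0],0,-0.4],[[0.0125,0.045,0],0,-0.4],[[0.0125,0.045,0],0,-0.4],[[0.0125,0.045,0],0,-0.4],[[0.0125,0.036,0],0,-0.4]]'

```text
clock: 20.5
ee_pos: [0.5465, 0.0078, 0.1643]
tcp_rot: [0.0, 0.72, 0.694, 0.0]
wrist_force: [0.7, -0.2, -0.4]
width: 0.299
finger_force: 0.0
```

Now I nudge the case lid about 3 mm in +x with a light grip.

>>> apply_moves --commands '[[[0,0,-0.03],0,-0.4],[[0,0,-0.012],0,-0.4],[[0,0,0],0,-1],[[0,0,0],0,-1],[[0,0,0],0,-1],[[0.002,0,0],0,-1],[[0.002,0,0],0,-1],[[0,0,0],0,-1]]' --grip_force 15

```text
clock: 21.3
ee_pos: [0.5506, 0.0046, 0.1228]
tcp_rot: [0.0, 0.721, 0.693, -0.0]
wrist_force: [-3.9, -1.5, 7.1]
width: 0.121
finger_force: 15.0
```

>>> apply_moves --commands '[[[0,0,0],0,0],[[0,0,0],0,0],[[0,0,0.04],0,0],[[0,0,0.04],0,0.0],[[-0.01,-0.045,0],0,0],[[-0.01,-0.045,0],0,0],[[-0.01,-0.045,0],0,0],[[-0.01,-0.045,0],0,0]]'

```text
clock: 22.1
ee_pos: [0.5098, -0.1768, 0.2024]
tcp_rot: [0.0, 0.721, 0.693, 0.0]
wrist_force: [1.4, -0.4, -0.2]
width: 0.5
finger_force: 0.0
```

Run:
```python
from h import *
import pickle
t=snapshot('top');s=snapshot('side')
m=rect(.14,.2,.087)
print('lid',fit([t,s],m,(.549,-.001,-.0385),0,rng=.004),fit([t],m,(.549,-.001,-.0385),0,rng=.004))
A=lambda *p:np.array(p,float)
pin=[(A(-.06,-.013,0),A(-.06,.013,0)),(A(-.06,.013,0),A(-.05,.013,0)),(A(-.06,-.013,0),A(-.05,-.013,0)),(A(-.05,-.013,0),A(-.05,-.005,0)),(A(-.05,.013,0),A(-.05,.005,0)),(A(-.05,.005,0),A(.038,.005,0)),(A(-.05,-.005,0),A(.038,-.005,0))]
for z in(.008,.011):
  q,f=fit([t],pin,(.445,.22,1.45-.06),z,rng=.008);print('pin',q,f, 'bar',q[:2]-.055*A(np.cos(q[2]),np.sin(q[2])))
rim=rect(.136,.086,.038)
print('tin',fit([t],rim,(.4441,.218,1.453),0,rng=.005))
im=overlay(t,[(pin,q,.011),(rim,(.4441,.218,1.453),0)],(160,170,225,225),8);cv2.imwrite('pics/pin.png',im)
print(observe()['ee_pos'])
```

```text
lid (array([ 0.54992565, -0.00144889, -0.03977787]), np.float64(-40.33196258544922)) (array([ 0.54955415, -0.00174602, -0.0416261 ]), np.float64(-20.290802001953125))
pin [0.44624756 0.21255687 1.39080013] -12.895893096923828 bar [0.43640114 0.15844542]
pin [0.44585172 0.21223798 1.39177494] -12.888853073120117 bar [0.43605805 0.15811697]
tin (array([0.44355347, 0.21397126, 1.45200385]), np.float64(-17.190021514892578))
[ 0.50857736 -0.18130019  0.20197069]
```

View pics/pin.png

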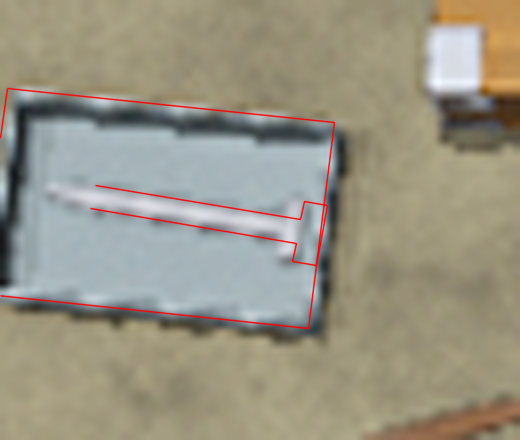

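The crop shows the T-pin in the tin: the cross-bar at crop (289,230) and the tip at (52,190). The drawn model sits slightly too far right. I refine it by the brightness of the metal.

Run:
```python
from h import *
t=snapshot('top')
for n,p in(('bar',(289,230)),('tip',(52,190))): print(n,ray(t,160+(p[0]+.5)/8-.5,170+(p[1]+.5)/8-.5,.008))
q=(.4436,.214,1.452); k=1000
w=warp(t,q,.13,.08,.008,k).astype(float)
d=(w[...,0]-w[...,2]) # red minus blue: pin pinkish/white vs bluish tin
d-=np.median(d); m=(d>6).astype(np.uint8); m[:8]=0;m[-8:]=0;m[:,:6]=0;m[:,-6:]=0
n,l,st,c=cv2.connectedComponentsWithStats(m); i=1+st[1:,4].argmax(); print(st[i],np.median(d),d.max())
ys=np.argwhere(l==i)
def W(p): x=p[0]/k-.065;y=p[1]/k-.04; return np.array([q[0]+np.cos(q[2])*x-np.sin(q[2])*y,q[1]+np.sin(q[2])*x+np.cos(q[2])*y])
for r in range(0,130,6):
    cc=ys[ys[:,0]==r][:,1]
    if len(cc): print(r,cc.min(),cc.max(),W((r,cc.mean())).round(4))
```

```text
bar [0.43759481 0.16704916 0.008     ]
tip [0.45576957 0.26698075 0.008     ]
[  28   12   27  109 1033] 0.0 28.0
12 49 49 [0.4284 0.1624]
18 28 54 [0.437  0.1674]
24 36 44 [0.4387 0.1733]
30 36 44 [0.4395 0.1792]
36 34 42 [0.4421 0.185 ]
42 36 43 [0.4414 0.1911]
48 35 43 [0.4426 0.197 ]
54 34 44 [0.4433 0.203 ]
60 35 42 [0.4445 0.2089]
66 34 42 [0.4457 0.2148]
72 33 43 [0.4464 0.2207]
78 32 40 [0.4491 0.2264]
84 33 40 [0.4493 0.2325]
90 33 40 [0.45   0.2384]
96 33 39 [0.4512 0.2443]
102 32 39 [0.4525 0.2502]
108 32 39 [0.4532 0.2562]
114 32 37 [0.4549 0.262 ]
120 34 34 [0.4561 0.2679]
```

>>> apply_moves --commands '[[[-0.0087,0.0435,0],-0.0184,-0.2],[[-0.0087,0.0435,0],-0.0184,-0.2],[[-0.0087,0.0435,0],-0.0184,-0.2],[[-0.0087,0.0435,0],-0.0184,-0.2],[[-0.0087,0.0435,0],-0.0184,-0.2],[[-0.0087,0.0435,0],-0.0184,-0.2],[[-0.0087,0.0435,0],-0.0184,-0.2],[[-0.0087,0.0435,0],-0.0184,-0.2]]' --grip_force 60

```text
clock: 23.05
ee_pos: [0.4397, 0.1758, 0.2024]
tcp_rot: [0.0, 0.77, 0.639, 0.0]
wrist_force: [0.1, 0.4, 0.1]
width: 0.399
finger_force: 0.0
```

>>> apply_moves --commands '[[[0,0,-0.04],0,-0.2],[[0,0,-0.045],0,-0.2],[[0,0,-0.035],0,-0.2],[[0,0,0],0,-0.2],[[0,0,0],0,-0.2]]'

```text
clock: 23.55
ee_pos: [0.4405, 0.1741, 0.0828]
tcp_rot: [-0.0, 0.769, 0.639, -0.0]
wrist_force: [0.6, 0.7, 0.4]
width: 0.397
finger_force: 0.0
```

>>> apply_moves --commands '[[[-0.001,-0.008,-0.01],0,-0.2],[[0,0,-0.02],0,-0.2],[[0,0,-0.015],0,-0.2],[[0,0,-0.006],0,-0.2],[[0,0,-0.001],0,-0.2],[[0,0,0],0,-0.2]]'

```text
clock: 24.15
ee_pos: [0.4402, 0.165, 0.0308]
tcp_rot: [0.0, 0.77, 0.638, 0.0]
wrist_force: [0.4, -0.3, 0.1]
width: 0.4
finger_force: 0.0
```

>>> apply_moves --commands '[[[0,0,-0.001],0,-0.5],[[0,0,0],0,-1],[[0,0,0],0,-1],[[0,0,0],0,-1],[[0,0,0],0,-1]]'

```text
clock: 24.65
ee_pos: [0.44, 0.165, 0.0294]
tcp_rot: [0.0, 0.77, 0.638, 0.0]
wrist_force: [-1.0, -1.3, 6.8]
width: 0.26
finger_force: 60.0
```

>>> apply_moves --commands '[[[0,0,0.02],0,-1],[[0,0,0.04],0,-1],[[0,0,0.045],0,-1],[[0,0,0.045],0,-1],[[0,0,0.02],0,-1],[[0,0,0],0,-1]]'

```text
clock: 25.25
ee_pos: [0.4409, 0.1653, 0.2016]
tcp_rot: [0.001, 0.77, 0.638, 0.002]
wrist_force: [0.6, -0.0, -1.2]
width: 0.265
finger_force: 60.0
```

>>> apply_moves --commands '[[[0.002,-0.041,0],0.018,-1],[[0.002,-0.041,0],0.018,-1],[[0.002,-0.041,0],0.018,-1],[[0.002,-0.041,0],0.018,-1],[[0.002,-0.041,0],0.018,-1],[[0.003,-0.041,0],0.018,-1],[[0.003,-0.041,0],0.018,-1],[[0.003,-0.041,0],0.018,-1]]'

```text
clock: 26.05
ee_pos: [0.458, -0.1646, 0.1978]
tcp_rot: [-0.001, 0.722, 0.692, -0.001]
wrist_force: [0.7, 1.6, -0.4]
width: 0.257
finger_force: 60.0
```

Run:
```python
from h import *
t=snapshot('top');s=snapshot('side'); o=observe(); print(o['ee_pos'],o['tcp_rot'],o['width'],o['finger_force'],o['wrist_force'],o['ft_torque'])
# expected pin axis in each image, brightness across it
e=o['ee_pos']; p=2*np.arctan2(o['tcp_rot'][2],o['tcp_rot'][1]); d=np.array([np.cos(p),np.sin(p),0])
b=e+np.array([-.0025,0,-.0215])
for n,S in(('top',t),('side',s)):
    print(n)
    for L in(25,45,65,85,100,110):
        c=px(S,b+d*L/1000); c2=px(S,b+d*(L+1)/1000); v=c2-c;v/=np.linalg.norm(v);nn=np.array([-v[1],v[0]])
        if nn[1]<0: nn=-nn
        a=np.arange(-14,15)
        P=np.array([c+nn*k for k in a]); val=map_coordinates(S['image'].astype(float).mean(2),[P[:,1],P[:,0]],order=1)
        print(L,c.round(0),' '.join('%d'%x for x in val))
```

```text
[ 0.45763887 -0.16796113  0.19739172] [-6.50899112e-04  7.23817174e-01  6.89990943e-01 -8.79274897e-04] 0.2595823073973549 59.99911665916443 [-0.34003828  1.36654969 -1.72858594] [-0.05848254 -0.12092606  0.00842879]
top
25 [293. 184.] 79 87 84 86 84 79 49 38 39 39 39 43 45 43 49 48 48 41 42 40 45 40 43 42 44 45 39 39 38
45 [287. 184.] 79 85 83 80 71 68 53 39 36 40 38 30 62 117 140 118 84 57 50 48 43 39 31 38 41 42 34 40 37
65 [280. 184.] 66 69 70 65 74 79 66 56 53 66 72 56 57 97 135 129 91 61 55 54 44 37 39 39 38 38 38 40 38
85 [273. 183.] 143 143 143 143 143 159 219 225 223 222 221 223 218 199 202 195 141 84 71 65 70 74 91 104 101 79 63 46 42
100 [268. 183.] 140 142 140 143 146 144 148 136 134 139 143 143 145 136 188 204 153 108 76 49 40 68 73 68 68 68 68 39 37
110 [265. 183.] 138 141 141 144 145 147 148 140 136 143 147 144 154 111 145 185 128 48 55 57 59 81 88 77 67 63 72 55 43
side
25 [285. 153.] 96 97 106 114 123 131 135 136 131 116 106 119 145 162 152 149 157 160 151 136 121 104 92 83 79 74 68 61 56
45 [281. 154.] 94 95 95 95 95 96 98 100 101 99 90 94 125 152 155 149 156 158 149 135 120 104 90 82 77 74 68 60 55
65 [278. 156.] 103 98 95 96 99 102 105 103 101 99 93 102 162 232 231 178 149 149 147 139 128 112 95 81 73 69 62 56 55
85 [275. 158.] 106 111 113 111 107 105 103 100 96 91 79 79 141 218 234 198 164 162 161 152 137 120 101 86 76 67 58 53 61
100 [272. 159.] 101 100 98 102 106 108 108 109 104 93 76 63 90 158 197 182 173 172 172 164 149 126 104 87 75 64 56 62 79
110 [270. 160.] 102 96 93 95 99 105 107 105 101 90 75 64 62 66 87 114 149 169 172 164 148 122 99 82 70 60 56 64 80
```

>>> apply_moves --commands '[[[0.001,-0.004,-0.04],0.009,-1],[[0,0,-0.03],0,-1],[[0,0,-0.02],0,-1],[[0,0,-0.008],0,-1],[[0,0,0],0,-1],[[0,0,0],0,-1]]'

```text
clock: 26.75
ee_pos: [0.46, -0.1669, 0.1015]
tcp_rot: [0.0, 0.719, 0.695, 0.0]
wrist_force: [0.2, -0.2, 0.0]
width: 0.262
finger_force: 60.0
```

```bash
cat > pin.py <<'E'
from h import *
from scipy.optimize import least_squares
def measure(Ls=range(30,100,5),w=5,verbose=1):
    t=snapshot('top');s=snapshot('side'); o=observe(); e=o['ee_pos']; p=2*np.arctan2(o['tcp_rot'][2],o['tcp_rot'][1])
    d=np.array([np.cos(p),np.sin(p),0]); b=e+np.array([-.0025,0,-.0214]); obs=[]
    for n,S in(('top',t),('side',s)):
        row=[]
        for L in Ls:
            c=px(S,b+d*L/1000); v=px(S,b+d*(L+1)/1000)-c;v/=np.linalg.norm(v);nn=np.array([-v[1],v[0]])
            if nn[1]<0: nn=-nn
            a=np.arange(-w,w+.01,.25);P=c+nn*a[:,None]
            val=map_coordinates(S['image'].astype(float).min(2),[P[:,1],P[:,0]],order=1)
            # centre of the best bright bar, width ~3 px
            k=np.convolve(val,np.r_[-np.ones(4)/4,np.ones(10)/5,-np.ones(4)/4],'same'); k[:9]=k[-9:]=-1e9
            j=k.argmax(); row.append((L,a[j],k[j])); obs.append((S,L,nn,c,a[j],n))
        if verbose: print(n,' '.join('%d:%.2f(%d)'%r for r in row))
    def res(q):
        r=[]
        for S,L,nn,c,a,n in obs:
            l=(L-65)/1000; pt=b+d*L/1000+np.array([q[0]+q[2]*l,0,q[1]+q[3]*l]); r.append((px(S,pt)-c)@nn-a)
        return np.array(r)
    q=least_squares(res,[0,0,0,0],loss='soft_l1',f_scale=.3).x
    m=b+d*.065+[q[0],0,q[1]]; sl=d+[q[2],0,q[3]]
    # hinge axis in camera frame
    A=np.array([.4626,.0022,.078]);h=np.array([.0385,.9993,0])
    print('ee',e.round(4),'psi',round(p,4),'F',o['wrist_force'].round(1),'resid',np.abs(res(q)).mean().round(2))
    for L in(65,110):
        pt=m+sl*(L-65)/1000; s_=(pt-A)@h; print('L',L,'pt',pt.round(4),'s',s_.round(4),'off x,z',(pt-A-s_*h)[[0,2]].round(4))
    print('slope x,z vs hinge',(sl[0]/sl[1]-.0385).round(4),(sl[2]/sl[1]).round(4))
if __name__=='__main__': measure()
E
python3 pin.py
```

```text
top 30:0.25(91) 35:0.25(124) 40:0.25(116) 45:0.25(117) 50:0.50(114) 55:0.50(112) 60:0.50(115) 65:0.50(120) 70:0.50(189) 75:0.50(189) 80:0.50(187) 85:0.50(177) 90:0.75(164) 95:0.75(149)
side 30:-0.50(58) 35:-0.25(55) 40:-0.50(55) 45:-0.50(53) 50:-0.50(46) 55:-0.50(47) 60:-0.25(66) 65:-0.25(98) 70:-0.25(115) 75:-0.25(115) 80:-0.25(113) 85:0.00(111) 90:0.00(115) 95:0.00(126)
ee [ 0.4602 -0.1672  0.1019] psi 1.5376 F [-0.4 -1.2 -1.1] resid 0.07
L 65 pt [ 0.4579 -0.1022  0.083 ] s -0.1045 off x,z [-0.0007  0.005 ]
L 110 pt [ 0.4585 -0.0572  0.0823] s -0.0595 off x,z [-0.0018  0.0043]
slope x,z vs hinge -0.0259 -0.0154
```

>>> apply_moves --commands '[[[-0.0013,0,-0.0018],-0.026,-1],[[0,0,0],0,-1],[[0,0,0],0,-1],[[0.0002,0.005,0],0,-1],[[0,0,0],0,-1]]'

```text
clock: 27.35
ee_pos: [0.4587, -0.1613, 0.0993]
tcp_rot: [-0.0, 0.727, 0.686, 0.0]
wrist_force: [0.6, 0.0, -1.1]
width: 0.261
finger_force: 60.0
```

```bash
python3 pin.py
```

```text
top 30:0.00(119) 35:0.00(129) 40:0.00(125) 45:0.25(122) 50:0.25(117) 55:0.25(114) 60:0.50(109) 65:0.25(175) 70:0.25(183) 75:0.50(172) 80:0.50(183) 85:0.50(175) 90:0.50(172) 95:0.50(191)
side 30:-0.50(53) 35:-0.50(48) 40:-0.50(45) 45:-0.50(39) 50:-0.50(39) 55:-0.25(44) 60:-0.50(73) 65:-0.25(106) 70:-0.25(117) 75:-0.25(111) 80:-0.25(111) 85:-0.25(115) 90:-0.25(122) 95:0.00(124)
ee [ 0.4586 -0.1618  0.0993] psi 1.5121 F [ 0.9 -0.5 -0.8] resid 0.07
L 65 pt [ 0.4586 -0.0969  0.0801] s -0.0992 off x,z [-0.0002  0.0021]
L 110 pt [ 0.46   -0.052   0.0798] s -0.0543 off x,z [-0.0005  0.0018]
slope x,z vs hinge -0.0065 -0.0056
```

>>> apply_moves --commands '[[[0.0002,0.005,0],0,-1],[[0.0002,0.005,0],0,-1],[[0.0002,0.005,0],0,-1],[[0.0002,0.005,0],0,-1],[[0,0,0],0,-1]]'

```text
clock: 27.95
ee_pos: [0.4595, -0.1412, 0.0993]
tcp_rot: [-0.0, 0.727, 0.686, 0.0]
wrist_force: [0.3, -0.1, -1.2]
width: 0.262
finger_force: 60.0
```

```bash
python3 pin.py
```

```text
top 30:0.00(114) 35:0.00(133) 40:0.00(116) 45:0.25(116) 50:0.25(107) 55:0.25(103) 60:0.25(99) 65:-0.25(130) 70:0.25(160) 75:0.50(193) 80:0.50(195) 85:0.50(187) 90:0.75(189) 95:0.75(200)
side 30:-0.50(41) 35:-0.75(39) 40:-0.50(43) 45:-0.75(41) 50:-0.50(42) 55:-0.50(49) 60:-0.25(78) 65:-0.50(110) 70:-0.50(124) 75:-0.50(122) 80:-0.50(116) 85:-0.50(109) 90:-1.00(89) 95:-1.75(93)
ee [ 0.4594 -0.142   0.0992] psi 1.5118 F [ 1.2  0.1 -0.8] resid 0.16
L 65 pt [ 0.4591 -0.0771  0.0812] s -0.0794 off x,z [-0.0004  0.0032]
L 110 pt [ 0.4599 -0.0322  0.0831] s -0.0345 off x,z [-0.0014  0.0051]
slope x,z vs hinge -0.0223 0.0428
```

>>> apply_moves --commands '[[[0.0002,0.005,0],0,-1],[[0.0002,0.005,0],0,-1],[[0.0002,0.005,0],0,-1],[[0,0,0],0,-1]]'

```text
clock: 28.45
ee_pos: [0.4601, -0.1262, 0.0993]
tcp_rot: [-0.0, 0.727, 0.686, 0.0]
wrist_force: [0.4, 0.4, -1.0]
width: 0.263
finger_force: 60.0
```

>>> apply_moves --commands '[[[0.0002,0.005,0],0,-1],[[0.0002,0.005,0],0,-1],[[0.0002,0.005,0],0,-1],[[0,0,0],0,-1]]'

```text
clock: 28.85
ee_pos: [0.4607, -0.1112, 0.0993]
tcp_rot: [-0.0, 0.727, 0.686, 0.0]
wrist_force: [-0.7, -0.2, -0.6]
width: 0.267
finger_force: 60.0
```

>>> apply_moves --commands '[[[0.0001,0.002,0],0,-1],[[0,0.001,0],0,-1],[[0,0,0],0,-1],[[0,0,0],0,-0.25],[[0,0,0],0,-0.25],[[0,0,0],0,-0.25]]'

```text
clock: 29.45
ee_pos: [0.4607, -0.1091, 0.0993]
tcp_rot: [0.0, 0.728, 0.686, -0.0]
wrist_force: [0.3, -0.9, -1.0]
width: 0.376
finger_force: 0.0
```

>>> apply_moves --commands '[[[0,-0.001,0.03],0,-0.25],[[0,0,0.02],0,-0.25],[[0,-0.02,0],0,-1],[[0,-0.014,0],0,-1],[[0,0,0],0,-1],[[0,0,0],0,-1],[[0,0,0],0,-1],[[0,0,0],0,-1]]'

```text
clock: 30.25
ee_pos: [0.4606, -0.1434, 0.149]
tcp_rot: [-0.0, 0.727, 0.686, -0.0]
wrist_force: [0.1, -0.2, 0.4]
width: 0.004
finger_force: 0.0
```

Run:
```python
from h import *
t=snapshot('top');s=snapshot('side');o=observe();print(o['ee_pos'],o['width'],o['wrist_force'])
A=np.array([.4626,.0022,.078]);h=np.array([.0385,.9993,0])
def dump(S,zs,off,n):
    print(n)
    for L in np.arange(-.125,-.03,.008):
        c=px(S,A+h*L+[0,0,zs]); v=px(S,A+h*(L+.001)+[0,0,zs])-c; v/=np.linalg.norm(v); nn=np.array([-v[1],v[0]]); nn*=np.sign(nn[1])
        P=c+nn*np.arange(-8,13)[:,None]; print('%.3f'%L,' '.join('%3d'%x for x in map_coordinates(S['image'].astype(float).min(2),[P[:,1],P[:,0]],order=1)))
dump(t,0,0,'top');dump(s,.002,0,'side')
```

```text
[ 0.46069658 -0.14360745  0.14913179] 0.007616140273203168 [ 0.39283657 -0.14449206  0.49827492]
top
-0.125  79  45  27  29  32  34  40  39  30  27  29  30  35  33  30  34  35  34  37  40  39
-0.117  54  34  34  44  45  37  30  26  26  25  24  22  28  29  34  37  38  37  38  36  38
-0.109  23  22  29  35  76 124 132 126 128 130 136 139 108  61  38  32  35  42  39  37  39
-0.101 207 151  94  75  64  76  78  96 127 120  72  46  43  44  38  48  87  61  34  32  32
-0.093 215 161  92  51  71  58  61 123 132 122  73  41  88 101  61  39  47  42  38  35  38
-0.085 223 227 180  92  73  56  69 120 134 122  70  35  40  31  36  32  39  34  37  30  32
-0.077  78  88  51  63  87  43  73 179 197 174 101  60  50  34  43  44  33  31  33  38  41
-0.069  86 103  62  46  32  19  37 171 200 152  78  69  57  38  33  94  79  57  57  58  64
-0.061  86  98  65  37  32  20  35 167 200 151  86  75  53  83  69  62  69  72  80  80  67
-0.053  88  99  67  32  29  20  63 165 197 142  75  70  51  37  37  62  74  77  79  75  68
-0.045 127  98  68  33  40  43  97 160 178 130  69  53  57  50  39  65  80  76  71  63  6
[... 489 characters left out ...]
114 119 125 133 137 140 145 150 150 145 133 114  99  92  94  97
-0.085 152 146 129 111 112 117 120 123 127 135 147 157 152 137 122 111 101  92  91  91  91
-0.077 203 200 158 104  90 103 117 122 125 140 161 165 145 123 107  96  90  90  90  87  85
-0.069 249 243 177 100  65  74 100 116 129 165 193 184 144 111  98  91  92  92  89  84  86
-0.061 237 190 126  69  54  80 113 131 163 203 212 174 126 105 102 100  98  94  90  88  89
-0.053 158 113  82  58  56  99 152 182 198 210 188 136  99  87  95 100 100  95  89  84  82
-0.045 102  90  77  56  88 171 223 237 223 195 154 117  81  56  60  70  81  85  77  77  77
-0.037  93  90  71  74 129 206 243 237 211 170 140 118  89  59  49  50  53  55  62  77  89
```

The brightness profile shows the pin drooping about 0.24 rad in the first knuckle. I regrip the cross-bar with the pads further outboard, level it and push it deeper.

>>> apply_moves --commands '[[[0,0,0],0,-0.2],[[0,0.015,0],0,-0.2],[[0,0.0145,-0.02],0,-0.2],[[0,0,-0.03],0,-0.2],[[0,0,-0.015],0,-0.2],[[0,0,0],0,-0.2]]'

```text
clock: 30.95
ee_pos: [0.4596, -0.114, 0.0826]
tcp_rot: [-0.001, 0.728, 0.686, -0.001]
wrist_force: [-0.4, -0.4, 1.0]
width: 0.402
finger_force: 0.0
```

>>> apply_moves --commands '[[[0,0,0],0,-0.6],[[0,0,0],0,-1],[[0,0,0],0,-1],[[0,0,0],0,-1]]'

```text
clock: 31.35
ee_pos: [0.4611, -0.1146, 0.0848]
tcp_rot: [0.0, 0.728, 0.686, 0.0]
wrist_force: [1.3, 1.3, 0.5]
width: 0.229
finger_force: 60.0
```

>>> apply_moves --commands '[[[0,0,0],0,-1],[[0,0,0.004],0,-1],[[0,0,0.004],0,-1],[[0,0,0.004],0,-1],[[0,0,0.003],0,-1],[[0,0,0],0,-1]]' --grip_force 6

```text
clock: 31.95
ee_pos: [0.4609, -0.1145, 0.0997]
tcp_rot: [0.0, 0.728, 0.686, 0.0]
wrist_force: [-0.5, 0.1, -0.3]
width: 0.27
finger_force: 6.0
```

```bash
cat > dp.py <<'E'
from h import *
def prof(L0=-.125,L1=.06,show=('side','top')):
    t=snapshot('top');s=snapshot('side');o=observe();print(o['ee_pos'].round(4),o['width'],o['wrist_force'].round(1))
    A=np.array([.4626,.0022,.078]);h=np.array([.0385,.9993,0])
    for S,zs,n in((t,0,'top'),(s,.002,'side')):
        if n not in show: continue
        print(n)
        for L in np.arange(L0,L1,.008):
            c=px(S,A+h*L+[0,0,zs]); v=px(S,A+h*(L+.001)+[0,0,zs])-c; v/=np.linalg.norm(v); nn=np.array([-v[1],v[0]]); nn*=np.sign(nn[1])
            P=c+nn*np.arange(-6,11)[:,None]; print('%.3f'%L,' '.join('%3d'%x for x in map_coordinates(S['image'].astype(float).min(2),[P[:,1],P[:,0]],order=1)))
import sys
if __name__=='__main__': prof(float(sys.argv[1]),float(sys.argv[2]),sys.argv[3:])
E
python3 dp.py -.125 -.03 top side
```

```text
[ 0.4607 -0.1145  0.0993] 0.2710540988684762 [-0.7 -0.8 -0.2]
top
-0.125  50  48  45  45  46  48  46  49  47  41  43  45  44  45  41  39  41
-0.117  38  36  42  42  42  41  44  43  37  39  40  39  41  43  38  39  40
-0.109  36  36  35  39  38  33  33  38  35  36  41  35  31  36  34  30  35
-0.101  75  70  69  54  48  44  36  35  36  34  34  30  29  26  30  31  32
-0.093  30  22  14  20  17  23  23  31  27  29  22  31  24  28  21  24  29
-0.085  94  92  93 101  92  76  80  69  44  43  41  37  37  36  40  36  34
-0.077  35  49  84  47  82 125 140  97  40  36  42  40  36  38  31  38  39
-0.069  48  34  28  20  48 115 137  99  49  42  42  43  33  88  71  30  37
-0.061  45  36  29  26  48 114 137 100  51  39  42  84  71  39  40  45  44
-0.053  69  42  33  13  62 119 138 104  53  39  36  42  44  43  47  49  49
-0.045  70  38  43  48  78 160 185 134  73  55  58  49  45  60  55  59  50
-0.037  69  34  28 113 173 203 215 196 172 122  66  49  43  45  44  59  72
side
-0.125 109 114 112 110 109 109 116 123 129 132 135 136 132 128 127 133 137
-0.117  91 106 112 116 115 111 113 121 128 130 132 131 130 130 132 131 127
-0.109  52  66  80  98 111 118 141 151 143 133 129 127 128 127 125 120 115
-0.101  75  59  51  63  93 135 163 165 149 131 126 123 120 121 117 109 103
-0.093 120 102  82  75 109 146 166 161 140 124 119 115 115 116 110 100  93
-0.085 145 137 123 112 123 147 163 158 136 119 112 112 113 111 104  93  91
-0.077 154 124 100 102 121 141 160 157 135 120 114 112 107  99  91  91  90
-0.069 154 108  69  68 103 141 160 155 136 126 123 114 100  93  93  93  90
-0.061 135  87  56  69 111 146 162 155 134 124 120 113 104 101  99  95  91
-0.053  88  56  53  95 152 189 197 179 144 113  85  84  96 101 100  95  92
-0.045  75  58  87 166 221 238 224 196 153 117  78  54  61  71  81  89  89
-0.037  86  72 112 188 232 227 200 169 141 119  89  59  49  50  53  60  72
```

>>> apply_moves --commands '[[[0,0,0],0,-1],[[0,0,0],0,-1],[[0.0001,0.003,0],0,-1],[[0.0002,0.003,0],0,-1],[[0,0.0015,0],0,-1],[[0,0,0],0,-1]]' --grip_force 60

```text
clock: 32.65
ee_pos: [0.461, -0.1067, 0.0992]
tcp_rot: [-0.0, 0.728, 0.686, -0.0]
wrist_force: [-0.3, 0.0, -0.4]
width: 0.004
finger_force: 0.0
```

```bash
python3 dp.py -.125 -.03 top side
```

```text
[ 0.461  -0.107   0.0992] 0.0027476277731792644 [-0.4  0.2  0.6]
top
-0.125  49  50  50  48  48  48  46  45  45  45  47  46  48  48  48  48  44
-0.117  47  46  44  45  47  48  46  45  48  47  48  46  41  43  43  44  44
-0.109  40  43  41  46  44  41  41  44  40  38  44  44  45  42  40  34  39
-0.101  35  41  37  36  35  39  44  38  38  35  36  36  38  37  35  35  27
-0.093  73  60  52  48  42  38  37  35  38  37  33  35  29  30  28  25  29
-0.085  37  31  23  29  31  32  32  28  30  25  29  28  22  25  24  26  30
-0.077 124 101  95 104  97  84  73  47  32  33  33  37  36  41  38  39  39
-0.069  29  45  32  20  84 130 137  85  36  40  47  47  34  91  71  35  40
-0.061  47  40  34  22  79 123 134  88  45  42  45  83  72  42  39  41  49
-0.053  45  34  29  16  71 119 132  94  47  43  35  40  46  43  45  49  49
-0.045  66  28  40  44 101 136 136  94  43  25  30  38  45  53  50  51  42
-0.037  68  33  23 109 174 204 216 197 169 117  64  50  40  37  37  42  49
side
-0.125 129 134 134 134 133 132 128 120 116 125 134 135 133 131 135 142 141
-0.117 110 119 126 132 135 135 132 130 132 134 135 134 133 136 142 137 129
-0.109 120 112 108 117 125 130 133 135 137 138 135 132 133 136 132 122 116
-0.101 133 129 124 116 109 112 120 129 135 136 135 133 129 126 119 110 103
-0.093 130 129 130 129 119 111 112 120 133 136 136 133 127 120 110 100  94
-0.085 122 114 121 125 125 123 124 131 142 145 137 127 119 112 102  93  92
-0.077 132  91  83  98 115 123 128 139 151 148 133 117 106  98  91  91  90
-0.069 128  81  59  70  98 119 128 143 150 141 123 108  97  93  92  92  90
-0.061  94  62  53  72 103 123 135 148 148 132 115 105 102 101  98  96  92
-0.053  76  58  55  91 139 167 173 169 147 119  89  84  96 101 100  95  91
-0.045  64  52  86 166 219 237 221 192 151 116  80  55  61  72  82  89  89
-0.037  65  69 124 204 244 240 218 175 142 119  90  60  48  50  54  60  72
```

The fingers slipped shut behind the bar but pushed the pin in further, and droop is now about 0.12 rad. I keep pushing with the closed fingers, rising slightly so friction levels it.

>>> apply_moves --commands '[[[0,-0.004,0],0,-1],[[0,0,-0.01],0,-1],[[0,0,0],0,-1],[[0.0001,0.004,0],0,-1],[[0.0001,0.003,0.001],0,-1],[[0.0001,0.003,0.001],0,-1],[[0.0001,0.003,0.001],0,-1],[[0,0,0],0,-1]]'

```text
clock: 33.55
ee_pos: [0.4616, -0.0975, 0.0925]
tcp_rot: [0.0, 0.727, 0.686, 0.0]
wrist_force: [0.5, 0.4, 1.1]
width: 0.005
finger_force: 0.3
```

```bash
python3 dp.py -.11 -.03 top side
```

```text
[ 0.4615 -0.0979  0.0923] 0.001281560757217431 [-0.1 -0.1 -0. ]
top
-0.110  49  50  48  47  48  47  47  47  47  48  47  44  43  43  43  46  46
-0.102  46  45  45  45  46  48  48  51  47  41  40  48  45  44  43  40  42
-0.094  42  41  42  37  42  39  41  41  38  41  38  41  42  40  40  40  41
-0.086  35  39  37  39  37  31  32  39  38  35  35  35  37  33  40  34  27
-0.078  81  77  71  68  55  50  40  35  35  29  30  29  28  28  37  24  26
-0.070  58  61  56  59  39  40  22  20  22  29  23  24  26  98  75  31  33
-0.062  54  52  46  42  91 124 131  85  39  40  45  64  60  38  40  47  46
-0.054  31  30  30  24  72 120 134  95  48  39  36  39  45  42  40  52  49
-0.046  49  36  25  24  67 113 127  91  38  28  31  40  48  54  49  47  44
-0.038  51  32  18  59 101 120 132 125 120  88  55  48  45  42  38  41  46
side
-0.110 117 128 134 135 134 133 131 131 132 134 134 132 134 140 140 131 120
-0.102 107 112 121 128 134 134 134 132 130 130 131 131 131 132 126 115 104
-0.094 126 119 111 108 117 124 131 134 132 129 130 132 131 125 114 101  94
-0.086 133 131 130 125 117 108 112 120 126 131 131 129 125 117 104  94  91
-0.078 118 109 119 128 137 129 122 115 121 132 130 121 111 101  93  91  90
-0.070 111  77  72  89 114 129 131 136 143 144 131 113 100  94  92  92  90
-0.062  82  56  54  72 104 121 132 144 151 139 119 107 102 100  98  95  92
-0.054  66  53  53  77 113 136 145 151 145 124 100  93 100 102 101  95  91
-0.046  67  52  69 114 157 172 167 153 137 113  83  61  64  76  87  90  90
-0.038  59  74 129 193 231 231 200 161 137 118  89  60  50  51  56  63  76
```

>>> apply_moves --commands '[[[0.0001,0.003,0.0008],0,-1],[[0.0001,0.003,0.0008],0,-1],[[0.0001,0.003,0.0005],0,-1],[[0.0002,0.003,0],0,-1],[[0.0001,0.003,0],0,-1],[[0,0,0],0,-1]]'

```text
clock: 34.25
ee_pos: [0.4622, -0.0827, 0.0944]
tcp_rot: [0.0, 0.728, 0.686, 0.0]
wrist_force: [0.2, -0.8, 1.8]
width: 0.007
finger_force: 1.6
```

>>> apply_moves --commands '[[[0.0001,0.003,0.0005],0,-1],[[0.0001,0.003,0.0005],0,-1],[[0.0001,0.003,0.0005],0,-1],[[0.0002,0.003,0],0,-1],[[0,0,0],0,-1]]'

```text
clock: 34.75
ee_pos: [0.4628, -0.0714, 0.0962]
tcp_rot: [0.001, 0.728, 0.686, -0.0]
wrist_force: [0.7, -6.0, 7.3]
width: 0.002
finger_force: 5.1
```

```bash
python3 dp.py -.085 .075 top side
```

```text
[ 0.4628 -0.0714  0.0962] 0.0056459595303598705 [-0.4 -5.5  8.4]
top
-0.085  49  46  51  52  52  46  52  48  46  51  50  51  48  51  49  48  45
-0.077  50  48  51  43  49  51  45  48  47  55  47  48  51  42  43  45  49
-0.069  45  46  47  44  43  45  43  48  45  47  47  42  45  42  45  42  42
-0.061  45  47  39  42  45  47  39  46  42  45  38  39  41  43  45  37  33
-0.053  40  42  37  41  43  37  37  39  35  38  40  38  34  38  35  34  33
-0.045  88  85  73  66  61  54  51  44  38  37  33  28  28  28  32  26  24
-0.037  17  27  38  42  45  40  40  30  24  28  33  35  39  40  35  37  40
-0.029  66  58  43  42  85 125 134 127 111  77  48  44  41  39  41  43  44
-0.021  26  84 130 143 152 152 137 129 107  70  54  61  57  50  43  35  31
-0.013 151 109  88  97 101 114 124 108  82  59  58  70  77  82  84  85  81
-0.005  82  50  25  73 155 188 200 189 154 113  91  81  78  78  77  76  76
0.003  76  47  19  72 176 208 221 203 166 114  74  69  74  69  81 115 122
0.011 194 197 198 200 201 191 181 169 144  90  55  68  74  85  92 116 122
0.019 218 219 226 226 226 218 210 186 151  92  50  65  69 
[... 1255 characters left out ...]
51 126 120 120 114 103  81  63  55
0.003 109 150 210 238 244 228 194 155 129 122 120 121 121 113  98  86  81
0.011 209 241 242 230 211 189 161 136 123 121 122 123 123 123 117 113 106
0.019 251 247 215 180 166 178 183 167 140 126 122 122 122 124 124 122 114
0.027 217 167 152 184 225 241 233 202 161 132 122 122 122 123 120 119 113
0.035 117  84 131 208 238 225 194 164 144 127 121 121 121 116 102 100 103
0.043  68  60 106 161 163 137 130 133 140 137 129 123 121 118 109 104 107
0.051  64  53  63  91 117 131 140 148 158 154 136 122 122 122 123 121 115
0.059  64  53  54  60  74  98 116 126 130 128 123 121 121 121 121 121 116
0.067  66  54  54  56  53  56  64  75  89 100 109 116 118 117 110 107 109
```

>>> apply_moves --commands '[[[0,-0.006,0],0,-1],[[0,0,-0.004],0,-1],[[0,0,0],0,-1],[[0.0001,0.003,0],0,-1],[[0.0001,0.003,0],0,-1],[[0,0.001,0],0,-1],[[0,0,0],0,-1]]'

```text
clock: 35.55
ee_pos: [0.4631, -0.0733, 0.0925]
tcp_rot: [0.002, 0.729, 0.685, -0.001]
wrist_force: [-1.6, -23.4, 15.2]
width: 0.009
finger_force: 12.8
```

>>> apply_moves --commands '[[[0.0001,0.002,0],0,-1],[[0.0001,0.002,0],0,-1],[[0,0,0],0,-1]]'

```text
clock: 35.85
ee_pos: [0.4635, -0.0704, 0.0929]
tcp_rot: [0.002, 0.729, 0.684, -0.001]
wrist_force: [-5.4, -29.8, 24.3]
width: 0.008
finger_force: 21.5
```

>>> apply_moves --commands '[[[0,-0.01,0],0,-1],[[0,-0.03,0],0,-1],[[0,-0.03,0.03],0,-1],[[0,-0.04,0],0,-1],[[0,0,0],0,-1]]'

```text
clock: 36.35
ee_pos: [0.4625, -0.1805, 0.1221]
tcp_rot: [0.001, 0.73, 0.684, -0.0]
wrist_force: [0.1, 1.2, -0.4]
width: 0.006
finger_force: 0.0
```

```bash
python3 dp.py -.09 .075 top side
```

```text
[ 0.4625 -0.1761  0.1214] 0.007843211272122931 [-0.4  0.8  0.3]
top
-0.090 217 144  54  53 177 200 178 100  34  45  51  78  71  64  65  65  65
-0.082 157  98  63  31 183 205 185 105  16  39  42  37  60  65  62  58  56
-0.074  76  69  81  30 134 196 193 112  43  50  42  38  38  56  55  58  59
-0.066  68  47  30   5 120 195 195 123  62  80  55  37  30  71  70  65  67
-0.058  69  41  28  16 112 186 194 127  67  75  51  78  65  60  71  72  78
-0.050  67  39  26  14 104 184 195 132  65  63  51  41  41  69  83  84  81
-0.042  68  37  52  84 125 170 185 161 127  94  77  58  45  61  72  73  69
-0.034  66  33  24 118 181 208 217 195 168 116  59  45  44  39  35  53  72
-0.026 145 131 129 148 179 195 193 168 122  73  50  47  38  41  48  61  70
-0.018 220 221 223 223 225 224 210 188 147  86  59  69  70  65  67  70  67
-0.010 134 119 106 119 129 131 137 111  71  57  78  92  83  84 109 131 136
-0.002  74  46  21  74 169 204 217 204 173 131  91  72  73  71  85 116 123
0.006  69  38  16  67 159 182 193 180 145 100  76  89  96  98 107 118 119
0.014 220 222 223 226 223 212 206 191 158  94  50  62  71 
[... 1404 characters left out ...]
44 125 119 120 120 108  89  72  61
0.006 137 136 196 241 247 236 206 165 134 120 119 121 121 117 106  97  91
0.014 180 228 244 239 225 201 177 150 129 120 120 121 122 122 123 117 110
0.022 245 244 222 192 197 206 202 180 154 129 122 122 122 122 123 123 115
0.030 236 186 151 200 234 240 226 193 156 129 121 121 122 119 115 112 111
0.038 146  86 130 199 213 191 160 140 133 127 122 121 120 113 101  92 101
0.046  76  59  86 125 138 129 129 138 149 147 132 124 122 120 116 112 111
0.054  73  53  56  77 102 125 141 146 149 145 131 122 121 121 122 121 114
0.062  72  55  52  54  60  74  93 106 116 120 120 120 119 120 118 118 114
0.070  71  56  53  53  52  52  54  61  67  80  92 104 113 112 104  98  99
```

Run:
```python
from h import *
t=snapshot('top');s=snapshot('side')
# bar in top: brightness over s and x offset at z=.062 plane
A=np.array([.4626,.0022,0]);h=np.array([.0385,.9993,0]);g=np.array([.9993,-.0385,0])
for z in(.06,):
  print('top; cols x off -20..20 step 4')
  for L in np.arange(-.140,-.08,.004):
    P=np.array([px(t,A+h*L+g*x+[0,0,z]) for x in np.arange(-.02,.021,.004)])
    print('%.3f'%L,' '.join('%3d'%v for v in map_coordinates(t['image'].astype(float).min(2),[P[:,1],P[:,0]],order=1)))
print('side: rows s, cols z .03...0.09 step .004 on plane of axis')
for L in np.arange(-.140,-.04,.006):
    P=np.array([px(s,A+h*L+[0,0,z]) for z in np.arange(.034,.095,.004)])
    print('%.3f'%L,' '.join('%3d'%v for v in map_coordinates(s['image'].astype(float).min(2),[P[:,1],P[:,0]],order=1)))
```

```text
top; cols x off -20..20 step 4
-0.140  39  37  36  31  28  36  44  73  77  43  46
-0.136  33  37  33  32  33  35  45  51  58  56  59
-0.132  38  38  36  31  28  30  32  54  64  62  61
-0.128  43  39  32  32  32  29  33  45  61  64  63
-0.124  37  41  34  28  28  31  27  38  56  64  64
-0.120  35  34  21  27  17  24  29  35  49  61  64
-0.116  35  39  34  24  43  35  43  40  39  43  50
-0.112  32  40  40  68 139 171 181 160 145 134  69
-0.108  34  37  44  92 187 207 198 192 193 192 103
-0.104  43  40  42  56 104 153 184 190 153 132 130
-0.100  59  49  33  34  16  98 187 190  95  59 169
-0.096  68  68  87  72  58 115 191 190  87  55 170
-0.092  64  80  78  53  39 114 192 188  83  57 165
-0.088  61  54  40  44  26 117 192 189  77  59 150
-0.084  64  48  34  37  26 120 193 194  69  66 116
-0.080  65  51  39  40  38 121 195 173  52  64  62
side: rows s, cols z .03...0.09 step .004 on plane of axis
-0.140 105 106 113 123 126 118 115 119 116 101  88  85  94 105 117 129
-0.134  98  98 103 115 122 120 115 118 122 113  95  86  92 103 112 122
-0.128  93  93  96 107 118 124 117 117 125 126 109  
[... 312 characters left out ...]
4  63  67  82  88  96 119 170 216 188 143 137 130 118 120 119
-0.092  80  69  65  73  88  93 103 134 201 217 168 135 130 121 118 118
-0.086  79  70  67  70  84  94  98 117 175 227 205 146 126 121 114 115
-0.080  79  73  69  71  83  99 102 109 148 215 223 172 130 125 119 113
-0.074  92  75  65  68  80  97 102 103 130 189 219 186 140 130 125 112
-0.068 113  85  62  58  63  75  82  86 113 171 212 181 138 117 112 102
-0.062 114  88  61  52  52  54  56  64  92 149 205 190 137 111  85  74
-0.056 108  79  55  49  50  49  48  60  89 132 194 214 163 122  84  61
-0.050 110  77  54  50  50  50  50  64  95 126 172 217 208 150  93  57
-0.044  87  71  54  50  50  50  49  63  97 125 157 208 232 206 119  58
```

The profiles show what happened: the fingers rode over the rod. The cross-bar is really at s = -0.108, z ≈ 0.060. I regrip with proper overlap, level it and push.

>>> apply_moves --commands '[[[0,0.02,0],0,-0.15],[[0,0.03,0],0,-0.15],[[0,0.0142,0],0,-0.15],[[0,0,-0.02],0,-0.15],[[0,0,-0.015],0,-0.15],[[0,0,-0.0064],0,-0.15],[[0,0,0],0,-0.15],[[0,0,0],0,-0.15]]' --grip_force 8

```text
clock: 37.35
ee_pos: [0.4631, -0.1114, 0.0808]
tcp_rot: [-0.0, 0.727, 0.686, 0.0]
wrist_force: [0.1, -0.6, -0.0]
width: 0.424
finger_force: 0.0
```

>>> apply_moves --commands '[[[0,0,0],0,-0.6],[[0,0,0],0,-1],[[0,0,0],0,-1],[[0,0,0],0,-1],[[0,0,0],0,-1]]'

```text
clock: 37.85
ee_pos: [0.463, -0.1119, 0.0805]
tcp_rot: [0.0, 0.728, 0.686, 0.0]
wrist_force: [0.6, 0.5, -0.4]
width: 0.274
finger_force: 7.9
```

>>> apply_moves --commands '[[[-0.0005,0,0.004],0,-1],[[-0.0005,0,0.004],0,-1],[[-0.0005,0,0.004],0,-1],[[-0.0005,0,0.004],0,-1],[[0,0,0.003],0,-1],[[0,0,0],0,-1]]'

```text
clock: 38.45
ee_pos: [0.461, -0.1118, 0.0998]
tcp_rot: [0.0, 0.728, 0.686, 0.0]
wrist_force: [-0.3, 0.6, -0.3]
width: 0.273
finger_force: 8.0
```

>>> apply_moves --commands '[[[0,0,0],0,-1],[[0,0,0],0,-1],[[0,0,0],0,-1]]' --grip_force 30

```text
clock: 38.75
ee_pos: [0.4608, -0.1118, 0.0993]
tcp_rot: [-0.0, 0.728, 0.686, -0.0]
wrist_force: [-0.0, -0.3, -1.6]
width: 0.269
finger_force: 30.0
```

```bash
python3 dp.py -.125 -.03 side
```

```text
[ 0.4609 -0.1118  0.0993] 0.2672492092070806 [-1.2 -0.1 -1.3]
side
-0.125 112 113 110 107 107 110 119 128 133 134 135 135 132 127 128 133 137
-0.117 110 117 115 116 115 112 116 124 131 132 133 133 131 130 132 131 127
-0.109  69  83  98 114 128 138 144 134 128 128 131 131 129 127 126 121 116
-0.101  61  57  76 114 149 165 159 140 129 129 129 125 121 120 117 109 102
-0.093 113  95 101 131 154 168 161 143 129 128 122 116 115 116 111 100  94
-0.085 149 133 125 130 144 159 160 142 126 119 114 112 113 112 102  93  92
-0.077 157 126  99 110 140 160 163 142 124 117 114 111 107  99  91  91  90
-0.069 157 117  73  72 119 158 162 144 128 125 124 114 100  92  93  93  90
-0.061 128  88  57  72 120 157 163 148 129 125 122 113 105 101  98  95  92
-0.053  89  62  55  96 157 195 198 177 144 115  86  84  96 101  99  95  92
-0.045  77  59  88 167 222 238 224 196 153 117  79  54  60  70  81  88  88
-0.037  77  67 109 186 231 227 200 169 141 119  89  59  48  50  54  60  72
```

>>> apply_moves --commands '[[[0,0.002,0],0,-1],[[0.0001,0.002,0],0,-1],[[0.0001,0.0015,0],0,-1],[[0,0,0],0,-1]]'

```text
clock: 39.25
ee_pos: [0.4611, -0.1062, 0.0994]
tcp_rot: [-0.0, 0.728, 0.686, -0.0]
wrist_force: [-0.1, -0.2, -1.4]
width: 0.266
finger_force: 30.2
```

>>> apply_moves --commands '[[[0,0.001,0],0,-1],[[0,0.001,0],0,-1],[[0,0.001,0],0,-1],[[0,0,0],0,-1]]'

```text
clock: 39.65
ee_pos: [0.461, -0.1052, 0.0995]
tcp_rot: [0.001, 0.728, 0.685, -0.001]
wrist_force: [-1.0, -13.7, -1.9]
width: 0.265
finger_force: 35.8
```

>>> apply_moves --commands '[[[0,0,0],0,-0.2],[[0,0,0],0,-0.2],[[0,-0.002,0],0,-0.2],[[0,0,0.03],0,-0.2],[[0,-0.03,0.01],0,-0.2],[[0,-0.03,0],0,-1],[[0,0,0],0,-1],[[0,0,0],0,-1]]'

```text
clock: 40.45
ee_pos: [0.4611, -0.1654, 0.1394]
tcp_rot: [-0.0, 0.728, 0.685, 0.0]
wrist_force: [0.2, 1.0, 0.0]
width: 0.181
finger_force: 0.0
```

```bash
cat > bar.py <<'E'
from h import *
t=snapshot('top');s=snapshot('side');o=observe();print(o['ee_pos'].round(4),o['width'])
A=np.array([.4626,.0022,0]);h=np.array([.0385,.9993,0]);g=np.array([.9993,-.0385,0])
print('top x -20..20')
for L in np.arange(-.120,-.044,.004):
    P=np.array([px(t,A+h*L+g*x+[0,0,.068]) for x in np.arange(-.02,.021,.004)])
    print('%.3f'%L,' '.join('%3d'%v for v in map_coordinates(t['image'].astype(float).min(2),[P[:,1],P[:,0]],order=1)))
print('side z .05.. .004')
for L in np.arange(-.122,-.04,.006):
    P=np.array([px(s,A+h*L+[0,0,z]) for z in np.arange(.05,.095,.004)])
    print('%.3f'%L,' '.join('%3d'%v for v in map_coordinates(s['image'].astype(float).min(2),[P[:,1],P[:,0]],order=1)))
E
python3 bar.py
```

```text
[ 0.4612 -0.1644  0.1393] 0.09661187390416356
top x -20..20
-0.120  37  31  32  33  28  30  43  54  58  67  61
-0.116  34  35  25  21  26  26  40  46  53  58  57
-0.112  36  35  31  26  28  21  29  45  52  48  53
-0.108  35  41  58  77  72  74  91 114 118  61  45
-0.104  38  49  95 133 139 165 193 212 202  78  52
-0.100  39  42  74 103 142 200 190 147 133  99 151
-0.096  36  56  92  43 116 200 188  59  52 100 201
-0.092  46  84  88  52 121 200 189  60  54  93 196
-0.088  37  45  54  66 121 200 188  69  53  92 196
-0.084  34  34  47  60 119 198 186  72  38  88 200
-0.080  45  31  48  61 122 198 188  79  35  77 169
-0.076  50  40  47  64 109 193 186  78  52  70  80
-0.072  61  41  51  66 103 186 184  54  34  57  89
-0.068  60  40  52  71 107 185 184  34  14  43  90
-0.064  41  34  49  77 110 184 186  31  20  45  81
-0.060  65  93  50  72 108 186 189  43  18  31  65
-0.056  55  58  49  71 107 185 188  55  25  34  67
-0.052  54  35  43  67  97 185 195  60  23  37  72
-0.048  58  42  50  52  92 189 203  57  15  34  69
side z .05.. .004
-0.122 114 118 122 135 142 138 124 106  99 104 106 109
-0.116 110 115 118 144 167 159 138 119 108 109 109 108
-0.110 103 114 114 135 183 195 160 132 115 113 115 113
-0.104  94 108 111 113 158 206 191 146 123 116 118 117
-0.098  89  98 109 110 135 202 227 184 136 117 120 119
-0.092  94  94 104 110 122 183 235 232 169 124 117 118
-0.086  94  96 103 113 124 172 234 245 215 146 113 115
-0.080  95 102 105 116 123 157 217 234 229 176 123 112
-0.074  91  99  99 104 119 152 210 224 196 172 133 118
-0.068  72  79  78  81  99 139 203 223 178 134 114 119
-0.062  53  56  56  61  84 131 194 232 194 125  82  94
-0.056  50  49  48  59  87 127 182 226 204 141  79  82
-0.050  50  50  51  64  95 126 169 216 222 161  92  71
-0.044  50  50  50  63  97 123 152 201 232 206 117  59
```

>>> apply_moves --commands '[[[0,0,-0.03],0,-1],[[0,0.01,-0.022],0,-1],[[0,0.03,0],0,-1],[[0,0.008,0],0,-1],[[0,0.003,0],0,-1],[[0,0.003,0],0,-1],[[0,0.003,0.0003],0,-1],[[0,0,0],0,-1]]'

```text
clock: 41.35
ee_pos: [0.4612, -0.1086, 0.0879]
tcp_rot: [0.0, 0.728, 0.686, 0.0]
wrist_force: [0.6, -0.6, 1.5]
width: 0.006
finger_force: 0.1
```

>>> apply_moves --commands '[[[0.0001,0.003,0.0003],0,-1],[[0.0001,0.003,0.0003],0,-1],[[0.0001,0.003,0.0003],0,-1],[[0,0,0],0,-1]]'

```text
clock: 41.75
ee_pos: [0.4615, -0.0991, 0.0887]
tcp_rot: [0.0, 0.728, 0.686, 0.0]
wrist_force: [-0.5, -0.9, 0.8]
width: 0.005
finger_force: 0.5
```

```bash
python3 bar.py; python3 -c "
from bench import observe;print(observe()['wrist_force'])"
```

```text
[ 0.4614 -0.0991  0.0886] 0.0009794596964442278
top x -20..20
-0.120  51  51  45  45  49  50  47  48  51  49  49
-0.116  53  45  45  49  50  51  44  48  51  47  48
-0.112  47  45  46  47  44  47  48  48  47  45  47
-0.108  40  43  43  43  44  44  43  46  48  47  49
-0.104  41  40  44  45  41  43  44  44  45  45  46
-0.100  38  39  44  44  39  41  40  43  45  46  44
-0.096  40  42  37  37  44  37  42  45  45  41  39
-0.092  36  37  38  38  38  40  41  35  40  37  37
-0.088  37  35  31  32  37  37  38  36  34  37  43
-0.084  28  30  30  37  35  32  36  40  47  55  70
-0.080  39  31  37  41  42  44  54  74  71  78  85
-0.076  27  28  27  28  30  29  34  44  39  43  41
-0.072  46  27  30  25  20  30  45  41  49  51  47
-0.068  57  36  44  35  53  80 107 102 109 120 123
-0.064  33  35  38  49  80 123 116  59  34  37  44
-0.060  60  97  37  45  82 132 121  44  25  22  21
-0.056  46  63  37  42  75 127 122  48  26  32  31
-0.052  44  44  29  35  73 129 124  48  26  30  47
-0.048  54  43  26  22  65 128 126  61  21  32  52
side z .05.. .004
-0.122 121 131 131 131 132 131 128 125 124 125 126 127
-0.116 112 123 126 128 131 132 132 130 130 131 131 131
-0.110 105 116 121 129 136 135 133 132 133 132 133 133
-0.104  95 109 117 130 147 146 136 133 133 134 133 133
-0.098  90  98 112 125 148 160 143 131 130 130 131 131
-0.092  94  94 105 116 132 156 153 129 118 118 118 119
-0.086  98  96 103 116 123 141 159 143 117 108 109 108
-0.080 101 103 105 118 125 131 153 160 140 121 117 116
-0.074  96 100 101 106 121 131 150 167 163 147 133 130
-0.068  74  78  78  82 102 125 146 162 163 158 138 128
-0.062  54  55  55  61  84 118 144 159 152 142 120 108
-0.056  50  49  48  59  86 118 145 158 149 126  95  85
-0.050  50  50  50  64  95 122 147 163 157 127  84  64
-0.044  50  50  49  63  98 124 147 176 178 147  89  53
[ 0.41082132 -0.19373335 -0.44135079]
```

>>> apply_moves --commands '[[[0,-0.02,0],0,-1],[[0,-0.04,0.02],0,-1],[[0,-0.02,0.03],0,-1],[[0,0,0],0,-1]]'

```text
clock: 42.25
ee_pos: [0.4626, -0.1824, 0.1414]
tcp_rot: [0.002, 0.729, 0.685, 0.001]
wrist_force: [0.6, 0.9, -0.2]
width: 0.004
finger_force: 0.0
```

```bash
python3 bar.py
```

```text
[ 0.4615 -0.1794  0.1388] 0.006762610656638386
top x -20..20
-0.120  36  36  38  44  52  51  54  55  59  63  62
-0.116  34  38  48  58  60  57  58  54  48  62  62
-0.112  41  51  64  57  56  67  60  59  55  50  52
-0.108  62  66  69  65  62  64  60  56  57  49  48
-0.104  65  70  67  69  72  64  57  55  55  59  65
-0.100  59  60  59  68  72  65  54  49  61 105 168
-0.096  63  72  99  70  73  66  62  40  51 110 205
-0.092  70  90 103 103 104 115 130 145 121 111 197
-0.088  51  65 136 203 194 197 192 200 187 133 199
-0.084  35  42 109 164 169 200 184 142 124 117 202
-0.080  35  30  35  42 123 198 182  65  34  74 164
-0.076  38  45  65  48 104 192 186  78  51  59  67
-0.072  56  48  65  66 104 190 185  54  36  50  83
-0.068  52  34  58  73 108 190 186  32  21  40  91
-0.064  34  35  52  78 109 190 189  33  21  44  92
-0.060  65  94  47  73 109 186 192  53  28  47  94
-0.056  52  56  52  75 104 185 197  55  20  38  75
-0.052  53  36  48  67  97 184 199  59  20  32  65
-0.048  57  47  51  52  91 187 201  83  15  34  74
side z .05.. .004
-0.122 113 116 113 115 124 134 124 105 100 104 106 109
-0.116 110 114 111 117 125 135 135 119 107 109 108 108
-0.110 104 114 118 137 155 146 140 130 115 114 114 112
-0.104  94 108 115 146 197 195 156 137 123 117 119 115
-0.098  88  98 110 133 197 238 204 150 129 119 120 119
-0.092  90  94 104 113 149 219 237 188 133 120 117 117
-0.086  95  98 104 113 122 174 238 232 168 123 114 115
-0.080 100 108 109 117 121 143 209 242 217 147 117 113
-0.074  88 106 105 106 119 141 197 237 236 198 136 118
-0.068  64  80  83  83  99 131 188 227 229 228 166 128
-0.062  51  55  56  61  82 126 186 232 218 193 158 122
-0.056  50  50  48  59  87 126 179 233 227 165 115 112
-0.050  50  50  50  63  94 125 169 220 239 183  94  75
-0.044  50  50  50  62  97 123 151 201 235 212 117  55
```

Pushing works: the cross-bar is now at s = -0.087 and nearly level. I continue.

>>> apply_moves --commands '[[[0,0.02,-0.03],0,-1],[[0,0.02,-0.02],0,-1],[[0,0.03,0],0,-1],[[0,0.012,0],0,-1],[[0.0002,0.004,0.0003],0,-1],[[0.0002,0.004,0.0003],0,-1],[[0.0001,0.003,0.0003],0,-1],[[0,0,0],0,-1]]'

```text
clock: 43.15
ee_pos: [0.462, -0.0867, 0.0896]
tcp_rot: [0.0, 0.728, 0.686, 0.0]
wrist_force: [-0.7, -0.7, -0.8]
width: 0.003
finger_force: 0.0
```

>>> apply_moves --commands '[[[0.0001,0.003,0.0003],0,-1],[[0.0001,0.003,0.0003],0,-1],[[0.0002,0.003,0.0003],0,-1],[[0.0001,0.003,0.0003],0,-1],[[0,0,0],0,-1]]'

```text
clock: 43.65
ee_pos: [0.4625, -0.0738, 0.0908]
tcp_rot: [-0.0, 0.728, 0.686, 0.0]
wrist_force: [-1.1, -0.4, -0.3]
width: 0.004
finger_force: 0.0
```

Smooth so far, with no resistance. On to home.

>>> apply_moves --commands '[[[0.0001,0.003,0.0003],0,-1],[[0.0001,0.003,0.0003],0,-1],[[0.0001,0.003,0],0,-1],[[0.0001,0.003,0],0,-1],[[0,0.002,0],0,-1],[[0,0,0],0,-1]]'

```text
clock: 44.25
ee_pos: [0.4628, -0.0599, 0.0913]
tcp_rot: [-0.0, 0.728, 0.686, 0.0]
wrist_force: [-0.4, -1.1, 0.2]
width: 0.007
finger_force: 0.0
```

>>> apply_moves --commands '[[[0.0001,0.001,0],0,-1],[[0.0001,0.001,0],0,-1],[[0,0.001,0],0,-1],[[0,0,0],0,-1]]'

```text
clock: 44.65
ee_pos: [0.4628, -0.0588, 0.0913]
tcp_rot: [0.0, 0.728, 0.685, -0.001]
wrist_force: [-0.3, -9.9, 0.3]
width: 0.002
finger_force: 5.3
```

```bash
python3 dp.py -.075 .085 top side
```

```text
[ 0.4628 -0.0588  0.0913] 0.005765313405348537 [ -0.7 -10.    0.9]
top
-0.075  51  52  50  47  53  50  50  50  51  48  47  39  52  49  50  51  44
-0.067  50  50  49  50  47  51  48  46  49  46  49  51  46  50  43  49  46
-0.059  55  49  49  51  47  48  46  46  48  49  48  47  46  44  41  43  49
-0.051  49  45  47  48  44  46  50  47  44  48  48  38  40  43  44  45  39
-0.043  44  46  41  40  43  43  40  39  39  41  38  37  38  37  41  38  36
-0.035  43  38  31  35  39  40  38  35  38  38  38  37  37  38  36  36  33
-0.027  96  91  84  78  71  63  59  55  43  36  31  27  24  25  29  29  30
-0.019  79  72  69  74  77  78  87  96  90  67  57  64  67  65  57  43  32
-0.011  36  30  26  30  66 117 137 128 104  76  65  73  77  80  81  82  83
-0.003  32  25  20  50 108 126 133 131 120  97  75  75  76  74  76  73  73
0.005  87  59  33  64 115 134 144 136 114  86  66  69  74  74  75  75  74
0.013 132 121 110 122 150 200 209 170 116  76  73  73  70  75  98 118 114
0.021 224 224 224 225 225 220 206 183 148  89  50  63  70  66  73 114 125
0.029 120 109  95 130 166 179 183 170 145 101  69  71  72
[... 1255 characters left out ...]
37 124 121 121 121 115 103  92  87
0.013 131 121 198 236 246 240 222 184 145 125 121 122 122 122 120 116 109
0.021 177 230 245 250 247 239 224 194 155 126 120 121 122 123 122 122 114
0.029 248 247 231 231 240 241 229 197 158 129 120 121 122 121 116 114 111
0.037 244 199 173 206 220 208 181 154 137 125 121 121 121 115 100  94 101
0.045 143  94  92 136 169 194 221 185 143 128 123 121 121 119 114 109 109
0.053  95  56  56  87 149 226 242 201 146 122 121 121 121 121 121 121 114
0.061  90  58  50  57  85 157 204 174 136 119 120 121 121 120 120 119 114
0.069  78  59  58  62  58  60  76  78  76  85  98 109 115 115 106 101 102
0.077  75  60  61  66  57  50  49  48  45  45  51  62  79  91  95  95  99
```

The pin's tip stands out at the far end (s ≈ 0.045–0.06) and the cross-bar bears on the knuckle with 10 N, so it is home. Now I swing the lid.

>>> apply_moves --commands '[[[0,-0.02,0],0,-1],[[0,-0.03,0.02],0,-0.4],[[0,0,0.04],0,-0.4],[[0,0,0.04],0,-0.4],[[0.029,0.038,0],0,-0.4],[[0.029,0.038,0],0,-0.4],[[0.029,0.038,0],0,-0.4],[[0,0,0],0,-0.4]]' --grip_force 12

```text
clock: 45.55
ee_pos: [0.5522, 0.0125, 0.1914]
tcp_rot: [-0.001, 0.726, 0.688, 0.001]
wrist_force: [-0.4, -0.1, 0.1]
width: 0.301
finger_force: 0.0
```

>>> apply_moves --commands '[[[-0.0015,-0.008,-0.03],0.015,-0.4],[[0,0,-0.025],0,-0.4],[[0,0,-0.0125],0,-0.4],[[0,0,0],0,-0.4],[[0,0,0],0,-1],[[0,0,0],0,-1],[[0,0,0],0,-1]]'

```text
clock: 46.25
ee_pos: [0.5492, -0.0013, 0.125]
tcp_rot: [0.001, 0.723, 0.691, 0.001]
wrist_force: [0.4, 0.5, 5.4]
width: 0.12
finger_force: 12.0
```

>>> apply_moves --commands '[[[-0.0041,0.0002,0.0084],0,-1],[[-0.005,0.0002,0.0079],0,-1],[[-0.0057,0.0002,0.0075],0,-1],[[0,0,0],0,-1]]'

```text
clock: 46.65
ee_pos: [0.5335, -0.0007, 0.149]
tcp_rot: [0.001, 0.723, 0.691, 0.0]
wrist_force: [-0.1, -0.5, -3.2]
width: 0.123
finger_force: 12.0
```

>>> apply_moves --commands '[[[-0.0064,0.0002,0.0067],0,-1],[[-0.0071,0.0003,0.0062],0,-1],[[-0.0076,0.0003,0.0054],0,-1],[[0,0,0],0,-1],[[0,0,0],0,-1],[[0,0,0],0,-1]]'

```text
clock: 47.25
ee_pos: [0.5135, 0.0002, 0.1664]
tcp_rot: [0.001, 0.723, 0.691, 0.001]
wrist_force: [5.9, 0.4, 4.9]
width: 0.123
finger_force: 12.0
```

```bash
python3 - <<'E'
from h import *
s=snapshot('side');t=snapshot('top')
print(observe()['wrist_force'])
G=[gradim(s,.8)]
# lid panel top edge rectangle rotated by th about hinge axis; score
C=np.array([.5485,-.0011]);y=-.0385;R=np.array([[np.cos(y),-np.sin(y)],[np.sin(y),np.cos(y)]])
def sc(th):
    P=np.concatenate([[a+(b-a)*u for u in np.linspace(0,1,40)] for a,b in rect(.14,.2,.009)]); P=P+[.086,0,0]
    X=P[:,0]*np.cos(th)-P[:,2]*np.sin(th)-.086; Z=P[:,0]*np.sin(th)+P[:,2]*np.cos(th)+.078+.0025
    xy=np.c_[X,P[:,1]]@R.T+C
    W=np.c_[xy,Z]; f,cx,cy,T=cam(s);Q=W@T[:3,:3].T+T[:3,3]
    return map_coordinates(G[0],[cy+f*Q[:,1]/Q[:,2],cx+f*Q[:,0]/Q[:,2]],order=1).mean()
print([(round(th,2),round(sc(th),1)) for th in np.arange(0,.9,.05)])
E
python3 dp.py .029 .07 top side
```

```text
[ 6.35467151 -0.78012136  5.58538295]
[(np.float64(0.0), np.float32(12.7)), (np.float64(0.05), np.float32(12.8)), (np.float64(0.1), np.float32(12.9)), (np.float64(0.15), np.float32(12.7)), (np.float64(0.2), np.float32(12.6)), (np.float64(0.25), np.float32(13.1)), (np.float64(0.3), np.float32(13.1)), (np.float64(0.35), np.float32(13.4)), (np.float64(0.4), np.float32(14.3)), (np.float64(0.45), np.float32(15.4)), (np.float64(0.5), np.float32(16.6)), (np.float64(0.55), np.float32(15.3)), (np.float64(0.6), np.float32(12.4)), (np.float64(0.65), np.float32(11.6)), (np.float64(0.7), np.float32(10.8)), (np.float64(0.75), np.float32(10.4)), (np.float64(0.8), np.float32(10.8)), (np.float64(0.85), np.float32(11.1))]
[5.136e-01 2.000e-04 1.663e-01] 0.12286247733574074 [5.9 0.  6.4]
top
0.029  43  46  40  45  36  37  40  37  38  32  35  50  54  58  64  69  66
0.037  30  31  29  27  29  32  39  41  38  61  74  74  79  80  71  71  72
0.045  79  89  63  48  42  89 130 128 101  80  74  76  72  74  69  72  74
0.053  42  45  53  35  23  50 122 130  98  75  78  77  77  76  76  74  71
0.061  45  48  53  35  25  47  78  81  81  78  74  78  82  80  76  76  73
0.069  47  44  50  33  27  43  67  76  81  81 108 126 127 124 124 128 130
side
0.029 116  97  96 127 153 164 162 151 136 125 120 120 120 119 116 113 110
0.037  67  54  84 129 150 151 149 145 133 122 119 119 119 113  98  92  99
0.045  63  55  70 105 127 139 162 160 140 125 120 120 119 117 112 108 107
0.053  59  53  57  74 102 133 156 159 138 123 119 118 118 119 120 120 112
0.061  60  54  50  51  58  80 107 118 121 118 119 119 119 119 118 117 114
0.069  62  54  49  48  47  47  52  58  70  84  95 107 113 112 104  98 100
```

The lid is up about 0.5–0.58 rad, and the pin's tip still stands at s ≈ 0.045–0.055. I close it again.

>>> apply_moves --commands '[[[0.0076,-0.0003,-0.0054],0,-1],[[0.0071,-0.0003,-0.0062],0,-1],[[0.0064,-0.0002,-0.0067],0,-1],[[0.0057,-0.0002,-0.0075],0,-1],[[0.005,-0.0002,-0.0079],0,-1],[[0.0041,-0.0002,-0.0084],0,-1],[[0,0,0],0,-1]]'

```text
clock: 48.15
ee_pos: [0.5482, -0.0012, 0.1224]
tcp_rot: [-0.001, 0.723, 0.691, -0.001]
wrist_force: [-0.5, 0.1, -4.0]
width: 0.126
finger_force: 12.0
```

>>> apply_moves --commands '[[[0,0,-0.001],0,-1],[[0,0,0],0,-0.4],[[0,0,0],0,-0.4],[[0,0,0],0,-0.4],[[0,0,0.03],0,-0.4],[[0,0,0.045],0,-0.4],[[0,0,0],0,-0.4]]'

```text
clock: 48.85
ee_pos: [0.5509, -0.001, 0.203]
tcp_rot: [0.003, 0.722, 0.691, 0.003]
wrist_force: [-0.2, 0.0, -0.2]
width: 0.299
finger_force: 0.0
```

>>> apply_moves --commands '[[[-0.013,-0.043,0],0,0],[[-0.013,-0.043,0],0,0],[[-0.013,-0.043,0],0,0],[[-0.013,-0.043,0],0,0],[[-0.013,-0.043,0],0,0],[[-0.013,-0.043,0],0,0],[[-0.013,-0.043,0],0,0],[[-0.013,-0.043,0],0,0]]'

```text
clock: 49.65
ee_pos: [0.4437, -0.3471, 0.198]
tcp_rot: [0.0, 0.723, 0.691, -0.0]
wrist_force: [1.4, 0.0, -0.4]
width: 0.498
finger_force: 0.0
```

```bash
python3 - <<'E'
from h import *
t=snapshot('top');s=snapshot('side');o=observe();print(o['ee_pos'],o['tcp_rot'])
print('lid',fit([t,s],rect(.14,.2,.087),(.549,-.001,-.0385),0,rng=.005))
for S in([t],[s],[t,s]): print('tin',fit(S,rect(.136,.086,.038),(.4436,.214,1.452),0,rng=.006))
for S in([t],[s],[t,s]): print('tlid',fit(S,rect(.145,.095,.010)+rect(.145,.095,0),(.4445,-.346,1.452),-.0055,rng=.01))
E
python3 dp.py .029 .07 top
```

```text
[ 0.44158935 -0.35118873  0.19746916] [ 3.55982323e-04  7.25169626e-01  6.88569496e-01 -9.67582134e-04]
lid (array([ 5.47523023e-01,  3.05967491e-04, -4.37507792e-02]), np.float64(-40.387779235839844))
tin (array([0.44355272, 0.21408152, 1.45180179]), np.float64(-17.189332962036133))
tin (array([0.44162006, 0.22154622, 1.45115373]), np.float64(-17.62869644165039))
tin (array([0.44257079, 0.21447032, 1.45001999]), np.float64(-33.212318420410156))
tlid (array([ 0.44668636, -0.34892994,  1.44993384]), np.float64(-15.998286247253418))
tlid (array([ 0.44578975, -0.35837934,  1.31619951]), np.float64(-14.133532524108887))
tlid (array([ 0.44679566, -0.34896853,  1.44634506]), np.float64(-29.999515533447266))
[ 0.4441 -0.346   0.1976] 0.5028923291531696 [-0.2  1.   0.2]
top
0.029 126 107  86 114 157 178 192 182 146 102  92  81  74  67  87 115 118
0.037  79  54  13  86 175 204 213 195 166 107  66  72  77  73  70 106 115
0.045  91  57  17  71  81 152 197 185 150 117 119  91  64  65 106 113 116
0.053  96  60  22  21  20  80 188 153 113 122 123 128  96 111 121 117 116
0.061  96  65  27  29  26  59  89  78 108 125 120 126 129 130 128 127 125
0.069  96  71  36  20  25  58  73  71 110 129 129 129 131 130 126 125 125
```

The lid is shut and the pin is still home. I fetch the tin lid.

>>> apply_moves --commands '[[[0.002,0,-0.04],0,0],[[0,0,-0.04],0,0],[[0,0,-0.04],0,0],[[0,0,-0.03],0,0],[[0,0,-0.01],0,0],[[0,0,0],0,0],[[0,0,0],0,0]]' --grip_force 20

```text
clock: 50.55
ee_pos: [0.4475, -0.3453, 0.0392]
tcp_rot: [0.001, 0.722, 0.692, 0.0]
wrist_force: [0.7, 0.7, 0.1]
width: 0.503
finger_force: 0.0
```

>>> apply_moves --commands '[[[0,0,-0.0045],0,0],[[0,0,0],0,-1],[[0,0,0],0,-1],[[0,0,0],0,-1],[[0,0,0],0,-1],[[0,0,0.04],0,-1],[[0,0,0.045],0,-1],[[0,0,0.045],0,-1]]'

```text
clock: 51.35
ee_pos: [0.4462, -0.345, 0.1647]
tcp_rot: [-0.001, 0.723, 0.691, 0.0]
wrist_force: [0.3, -0.4, -1.1]
width: 0.229
finger_force: 20.0
```

>>> apply_moves --commands '[[[0,0.04,0.01],0,-1],[[0,0.047,0],0,-1],[[0,0.047,0],0,-1],[[0,0.047,0],0,-1],[[0,0.047,0],0,-1],[[0,0.047,0],0,-1],[[0,0.047,0],0,-1],[[0,0.047,0],0,-1]]'

```text
clock: 52.15
ee_pos: [0.4461, 0.0254, 0.1736]
tcp_rot: [0.0, 0.723, 0.691, 0.0]
wrist_force: [1.2, -0.4, -0.8]
width: 0.23
finger_force: 20.0
```

>>> apply_moves --commands '[[[0,0.047,0],0,-1],[[0,0.047,0],0,-1],[[0,0.047,0],0,-1],[[0,0.045,0],0,-1],[[0,0,-0.03],0,-1],[[0,0,-0.03],0,-1],[[0,0,0],0,-1],[[0,0,0],0,-1]]'

```text
clock: 52.95
ee_pos: [0.4464, 0.2097, 0.1138]
tcp_rot: [-0.0, 0.723, 0.691, -0.0]
wrist_force: [-0.5, 1.0, 0.2]
width: 0.229
finger_force: 20.0
```

>>> apply_moves --commands '[[[0,0.0068,-0.02],0.003,-1],[[0,0,-0.012],0,-1],[[0,0,-0.004],0,-1],[[0,0,0],0,-1]]'

```text
clock: 53.35
ee_pos: [0.4466, 0.2162, 0.0776]
tcp_rot: [0.0, 0.722, 0.692, -0.0]
wrist_force: [-0.3, 0.2, 0.2]
width: 0.227
finger_force: 20.0
```

>>> apply_moves --commands '[[[0,0,-0.003],0,-1],[[0,0,-0.002],0,-1],[[0,0,0],0,-1]]'

```text
clock: 53.65
ee_pos: [0.447, 0.2166, 0.073]
tcp_rot: [0.0, 0.722, 0.692, 0.0]
wrist_force: [0.8, 1.8, -1.1]
width: 0.228
finger_force: 19.9
```

>>> apply_moves --commands '[[[0,0,-0.002],0,-1],[[0,0,-0.001],0,-1],[[0,0,0],0,-1]]'

```text
clock: 53.95
ee_pos: [0.4465, 0.2165, 0.0693]
tcp_rot: [-0.0, 0.722, 0.692, 0.0]
wrist_force: [0.3, 0.6, 0.4]
width: 0.225
finger_force: 20.2
```

>>> apply_moves --commands '[[[0,0,0],0,0],[[0,0,0],0,0],[[0,0,0],0,0],[[0,0,0.04],0,0],[[0,0,0.045],0,0],[[0,-0.045,0.03],0,0],[[0,-0.045,0],0,0],[[0,-0.045,0],0,0]]'

```text
clock: 54.75
ee_pos: [0.4466, 0.0834, 0.183]
tcp_rot: [0.001, 0.721, 0.693, 0.001]
wrist_force: [0.8, -0.9, -0.7]
width: 0.499
finger_force: 0.0
```

>>> apply_moves --commands '[[[0,-0.045,0],0,0],[[0,-0.045,0],0,0],[[0,-0.045,0],0,0],[[0,-0.045,0],0,0],[[0,-0.045,0],0,0],[[0,-0.045,0],0,0],[[0,-0.045,0],0,0],[[0,0,0],0,0]]'

```text
clock: 55.55
ee_pos: [0.4454, -0.2357, 0.1818]
tcp_rot: [0.0, 0.724, 0.69, -0.001]
wrist_force: [1.4, 0.7, -0.3]
width: 0.5
finger_force: 0.0
```

```bash
python3 - <<'E'
from h import *
import pickle
t=snapshot('top');s=snapshot('side');o=observe();print(o['ee_pos'],o['wrist_force'])
t0=pickle.load(open('top0.pkl','rb'));s0=pickle.load(open('side0.pkl','rb'))
print('lid',fit([t,s],rect(.14,.2,.087),(.549,-.001,-.0385),0,rng=.005))
for n,i in(('A',(.5914,.377,1.5317)),('B',(.447,.38,1.4416)),('C',(.4441,.218,1.453))):
    print(n,fit([t,s],MOD['tin'],i,0,rng=.006),fit([t],MOD['tin'],i,0,rng=.006)[0], fit([t0],MOD['tin'],i,0,rng=.006)[0])
    for z in(0,.004,.008): print('  z',z,fit([t,s],MOD['tin'],i,z,rng=.004)[1].round(2),fit([t0,s0],MOD['tin'],i,z,rng=.004)[1].round(2))
E
python3 dp.py -.07 .07 top side
```

```text
[ 0.44616296 -0.23068378  0.18181718] [-0.00855687  0.82030603 -0.14213251]
lid (array([ 5.47518741e-01,  3.00429205e-04, -4.36282037e-02]), np.float64(-40.393306732177734))
A (array([0.59138135, 0.37695679, 1.5315048 ]), np.float64(-31.237953186035156)) [0.59127966 0.37756867 1.53005632] [0.59119731 0.37764089 1.53409349]
  z 0 -31.24 -31.11
  z 0.004 -31.36 -31.25
  z 0.008 -31.88 -31.76
B (array([0.44699008, 0.38000046, 1.44131385]), np.float64(-32.074623107910156)) [0.44671666 0.37990577 1.44166946] [0.44670471 0.37986695 1.44221124]
  z 0 -32.07 -31.97
  z 0.004 -31.72 -31.48
  z 0.008 -33.03 -33.2
C (array([0.44634446, 0.21546969, 1.45328479]), np.float64(-33.420074462890625)) [0.4460382  0.21475903 1.45331529] [0.44377336 0.21760238 1.45545665]
  z 0 -33.42 -33.72
  z 0.004 -32.51 -32.26
  z 0.008 -32.15 -32.21
[ 0.4466 -0.2291  0.182 ] 0.5027824566296936 [ 0.3 -0.1  0.2]
top
-0.070 101  61  30  29  54  63  56  44  68  76  79  70  60 101  79  53  57
-0.062 101  65  30  28  24  40  44  39  65  72  62  71  71  65  70  72  77
-0.054 100  62  26  39  44  49  44  38  56  67  60  64
[... 1782 characters left out ...]
49 125 117 116 109  97  75  58  51
0.002 236 179 146 192 223 223 205 176 142 123 117 118 117 111  94  80  75
0.010 156 116 167 220 240 241 230 198 155 127 118 118 119 118 113 108 101
0.018 175 202 233 243 238 226 206 179 150 127 118 119 120 121 120 118 109
0.026 240 245 236 229 229 235 223 193 156 130 119 118 120 120 118 117 111
0.034 240 214 189 204 235 226 205 178 145 124 117 118 119 114 103 100 101
0.042 172 121 113 163 169 179 205 197 157 125 118 118 119 114 105  99 102
0.050 122  70  60  90 129 184 230 217 165 123 117 119 119 118 118 116 112
0.058 121  67  51  53  84 141 186 192 146 119 118 118 118 118 118 119 112
0.066  92  64  50  47  48  62  75  89  95 101 111 114 117 114 109 107 110
```

All checks agree: the cross-bar is against the end knuckle, the tip is out at s ≈ 0.058, the lid is level, and all three tins are closed.

```bash
python3 -c "
from bench import job_done; print(job_done())"
```

```text
the job is handed in; nothing more can be done
None
```

I handed the job in at about 56 s of the 210 s. By the final images, both spools are in the shut case, the pin is home, the lid was swung up about 0.5 rad (just under 30°; the rule asks for 0.4) and closed, and all three tins have lids on. The hand-in returned no verdict.

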